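# Clamp a housing blank in the marking fixture with the eccentric knob

## Task

Take the plain silver housing out of the blue tray and set it down flat in the marking fixture, white panel up, between the low brass guides; the fixture leaves no room for fingers at its ends, so put it down on the way and take it again by its long sides. Let go of it, then turn the red knob clockwise until the eccentric has pushed the housing against the steel stop and bears on it firmly, and let go of the knob. Do not drop the housing, and leave the dark housings in the tray and the other things on the bench where they are.

Things in the scene. Friction and masses are not known exactly. Their poses are not given: they have to be found in the camera images.
- blank_center (a point): Centre of the loose silver aluminium housing with a white panel on top: a solid block 40 mm (x) by 64 mm (y) by 32 mm high (z up), about 0.22 kg, the same both ways round. It lies in a tray lane with its y along the lane; the walls stand 1.5 mm from its long sides and are taller than it, so there it can only be gripped across its ends (64 mm).
- tray: Fixed blue tray, origin at the centre of its underside. Floor 176 (x) by 100 mm (y), 6 mm thick. Three lanes along y, 43 mm wide, at x = -54, 0 and +54 mm, between walls 11 mm thick, 80 mm long, tops 42 mm over the bench; open at both ends. The silver and two dark housings lie in the lanes in any order.
- mat: Fixed green mat, 120 by 120 mm, 3 mm thick, origin at the centre of its underside (its top is 3 mm higher): a free place on which to put the housing down and take it again.
- fixture: Fixed marking fixture, origin at the centre of the underside of its dark base plate, 110 (x) by 150 (y) by 10 mm. On it: steel stop block 50 mm wide, top 40 mm over the bench, its face at y = +53 mm; two brass guides along y from -3 to +51 mm, tops 16 mm over the bench, inner faces at x = +-22 mm (channel 44 mm wide); stop and guides are bevelled on top as a lead-in; the eccentric, axis at x = 0, y = -39 mm.
- nest (a point): Where the housing's centre is when it lies flat on the fixture's plate, midway between the guides, long side along y, its end against the stop: fixture x = 0, y = +21 mm, 26 mm over the bench. Axes as the fixture's. With the eccentric open there are 11 to 13 mm of play to the -y side; set the housing down about 5 mm to the -y side of this point.
- knob (a joint): Angle of the red eccentric knob, rad, -0.6 to 3.0, growing clockwise from above. At 0 the lobe points away from the housing (fixture -y); starts at -0.35 to 0.45. With the housing against the stop the eccentric meets it at 1.9 to 2.1, then the force rises steeply; 0.1 to 0.25 rad more is firm. Stiff (0.2 N m friction): it stays where left and keeps the force. Grasp it twice for the whole turn.
- knob_grip (a point): On the knob's axis, half-way up its red bar grip (67 mm over the bench). The bar is 34 mm long (this point's x), 14 mm thick (its y) and 26 mm high (54 to 80 mm over the bench) and turns with the knob; it stands square to the lobe, which points to this point's -y and has a white dot. Under the bar is a collar 30 mm across.
- cam: The turning eccentric: a steel disc and the red knob above it, in one piece. The disc is 48 mm across, its centre 9 mm off the knob's axis (towards this body's -y), 13 to 29 mm over the bench. Origin on the knob's axis, 10 mm over the bench.
- blank: The same silver housing; origin at the centre of its underside, z up.
- dark_a: Finished dark housing of the same size, in another lane of the tray; origin at the centre of its underside. Leave alone.
- dark_b: The other finished dark housing. Leave alone.
- driver: Red-handled screwdriver lying on the bench. Leave alone.
- tape: Yellow roll of tape, 60 mm across, 20 mm high. Leave alone.
- carton: Small cardboard box, 100 by 75 by 50 mm. Leave alone.
- jar: White jar with a blue cap, 52 mm across, 75 mm high. Leave alone.
- dust_brush: Brush with a wooden handle lying on the bench. Leave alone.
Things that resemble listed ones, but are neither listed nor needed, are in the scene too. There is more than one size of the fixture; the one meant has the size given above.

How it is judged:
By the outcome, as a careful person would: the job done as asked, in the order asked, and still so for the second after the job is handed in, with the robot touching nothing.
It also fails if it takes over 72 s, if anything falls off the work surface, if the arm or the gripper's body presses on something with over 40 N, if the wrist force passes 120 N, or if a joint passes its speed limit or range.

## Robot

A 6-joint arm with a two-finger parallel gripper is mounted at the origin on the work surface. World frame = base frame: x ahead of the robot, y to its left, z up, the work surface at z = 0. Lengths are in m, angles in rad, forces in N, time in s.
With the tool pointing down it reaches from about 0.35 to 0.775 m from the base axis. Payload 7.3 kg.
Tool frame: the origin (TCP) lies between the finger pads; the fingertips stand robot.tcp_to_tips ahead of it and the grasp point (between the pads) lies 2 mm behind it (robot.tcp_to_tips is the distance from the TCP to the fingertips, in m); y points along the fingers, x is the direction in which the jaws open and shut, and the axes are right-handed (so a half turn about y gives the same grasp; the last joint's range is limited). The gripper opens to 92 mm and grips with 3 to 60 N. Pads are 19 mm wide; open, the fingers measure 130 mm over their backs; the gripper's body (75 mm by 190 mm) begins 47 mm behind the grasp point.
Start: joints at [1.191, 0.342, 1.524, -0, 1.275, -0.146], TCP at [0.122, 0.511, 0.244] pointing down, gripper open.
Joint ranges: [-2.53, 2.53], [-0.77, 2.02], [0.04, 2.7], [-1, 4.14], [0.28, 2.66], [-3.11, 3.11]. Speed limits (rad/s): [2.57, 2.57, 3.14, 3.14, 3.14, 3.14].

## Interface

Orientations are given as [roll, pitch, yaw] about the fixed x, y, z axes, in that order (R = Rz(yaw) Ry(pitch) Rx(roll)).
In Python, from cell import status, read_camera, get_calibration, robot gives the robot as it stands.
- The arm moves only by the shell command python3 -m creep 'ROWS' [FORCE]. ROWS is JSON, a list of rows, each an object of numbers: "dx", "dy", "dz": the shift along the tool's x, y, z in m; "rx", "ry", "rz": the turn, a rotation vector about the tool's x, y, z in rad; "gripper": the opening, from 0 (shut) to 1 (fully open). A call has 1 to 20 rows; each row is the pose to reach, as a shift and turn from the pose commanded when the call began, along the tool's axes at that moment; what a row does not reach only later rows make up. A row lasts 1/8 s, in which the tool goes at most 62.5 mm and 10.7 degrees, less where a joint would pass 70% of its speed; a pose out of reach is approached as far as the arm can. A call with a gripper value outside its range is refused whole. The fingers move at their own pace and stop on an object; FORCE is the grip in N (left out, the last holds). Time passes only in rows, so rows that repeat a pose let the fingers close. It gives the time, the measured TCP pose, the force and the opening at its end, in the units of the state.
- status.observe(): the state, without advancing time (a new reading comes with each control period).
- read_camera(name): name is "side" or "top" or "wrist"; returns (picture, depth): 384x512x3 uint8, red, green, blue; 384x512 float32, m along the optical axis (not along the pixel's ray), 0 where there is no reading.
- get_calibration(name): a dict with "fx", "fy", "cx", "cy" (pixels), "xyz" and "rotation" of the camera in the world; the wrist camera has in their place "mount" (4x4, takes a point from camera to tool coordinates, whose origin is the TCP and whose axes are the tool frame's). Camera axes: x right, y down, z forward; pixel columns grow to the right and rows downward; lengths in m; the calibration is good to about 2 mm. A picture is of the moment at which its call begins: read the wrist's pose just before it. get_calibration takes no time and is no camera call.
- robot.hand_in(): hands the job in, once; it reports no verdict.
The state is a dict: "time": time; "qpos": joint angles; "qvel": joint speeds; "joint_efforts": joint torques, N m; "tool_pos": TCP position; "tool_rot": TCP orientation; "contact_force": force on the tool from outside, world axes, zero at the start; "torque": the same for the moment, N m; "opening": finger opening in m.
Only numpy, scipy, OpenCV 4.12 (cv2) and the standard library are available. Lean on these libraries where they do the work, as an engineer would, in place of code of your own. Each camera call takes 0.05 s, during which the arm holds its last target.

## Working session

There is one attempt and no reset: what is moved stays moved. The work goes in short steps, Python scripts to look and compute and a shell command to move; the robot and the scene stay as the last step left them, time stands still between calls to the robot, and variables do not carry over. Pictures are saved under pics/ and viewed, and the job is handed in when it is done.

```bash
ls; mkdir -p pics; python3 - <<'E'
from cell import status, read_camera, get_calibration, robot
import cv2,numpy as np
print(status.observe()); print(robot.tcp_to_tips)
for n in ("side","top","wrist"):
    p,d=read_camera(n); cv2.imwrite(f"pics/{n}0.png",p[:,:,::-1]); np.savez(f"pics/{n}0.npz",p=p,d=d)
    print(n,get_calibration(n))
E
```

```text
pics
{'time': 0.0, 'qpos': array([ 1.19103385e+00,  3.42696715e-01,  1.52502091e+00,  2.24702913e-05,
        1.27543291e+00, -1.45968367e-01]), 'qvel': array([-1.09600962e-03, -1.25993746e-04,  1.13942639e-03,  6.92876390e-05,
        2.28768022e-03, -1.32116290e-03]), 'joint_efforts': array([ 9.35678072e-04, -4.31246674e+01, -2.44225502e+01,  7.19845318e-02,
        5.58976515e-02, -1.40426769e-04]), 'tool_pos': array([0.12143532, 0.51035856, 0.2430571 ]), 'tool_rot': array([-1.57054847e+00,  1.53819039e-03,  1.33699585e+00]), 'contact_force': array([ 0.36355976,  0.48561953, -0.02645837]), 'torque': array([-0.01433141,  0.00080809,  0.00545194]), 'opening': 0.09178105201195379}
0.017
side {'fx': 400.69730203312935, 'fy': 400.69730203312935, 'cx': 254.58725521673352, 'cy': 187.1366702655127, 'xyz': array([-0.17868006, -0.59113106,  0.73395683]), 'rotation': array([-2.18405738,  0.00392001, -0.79442324])}
top {'fx': 491.48477333003865, 'fy': 491.48477333003865, 'cx': 252.60313216623567, 'cy': 195.39274986276624, 'xyz': array([0.26112305, 0.08941521, 1.37264074]), 'rotation': array([-2.95291068,  0.00432274, -1.56980623])}
wrist {'fx': 312.2303161249324, 'fy': 312.2303161249324, 'cx': 256.5359617722792, 'cy': 192.11577615795767, 'mount': array([[ 9.99999456e-01, -6.54389546e-04,  8.12436296e-04,
         7.70064613e-04],
       [-9.52240923e-04, -2.54530921e-01,  9.67064167e-01,
        -1.40340492e-01],
       [-4.26046523e-04, -9.67064415e-01, -2.54531406e-01,
         6.86300653e-02],
       [ 0.00000000e+00,  0.00000000e+00,  0.00000000e+00,
         1.00000000e+00]])}
```

View pics/top0.png

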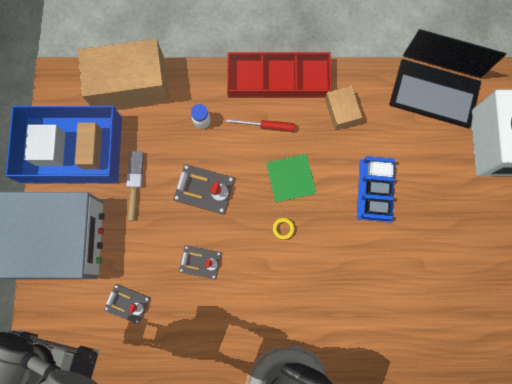

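View pics/side0.png

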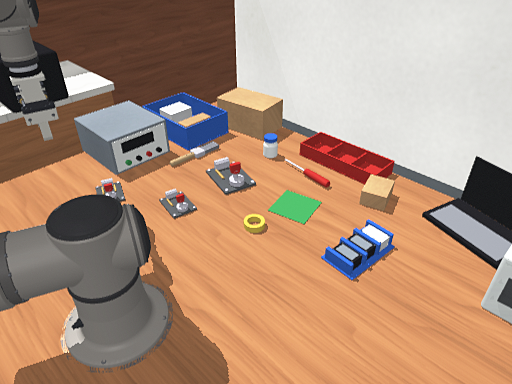

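View pics/wrist0.png

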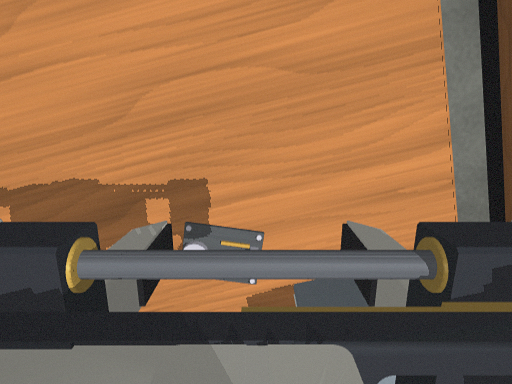

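The top view shows three fixtures, at (205,189), (201,262) and (127,302). The one at (205,189) is the largest. The tray is at (377,189), with the white-panelled housing at (381,169) and dark ones at (378,187) and (376,207). The mat is at (291,177). I'll measure these now.

```bash
cat > h.py <<'E'
import numpy as np,cv2
from scipy.spatial.transform import Rotation as R
from cell import status, read_camera, get_calibration, robot
def pose(name,st=None):
    c=get_calibration(name)
    if name=="wrist":
        T=np.eye(4);T[:3,:3]=R.from_euler('xyz',st['tool_rot']).as_matrix();T[:3,3]=st['tool_pos']
        return c,T@c['mount']
    T=np.eye(4);T[:3,:3]=R.from_euler('xyz',c['rotation']).as_matrix();T[:3,3]=c['xyz'];return c,T
def cloud(d,c,T):
    v,u=np.mgrid[:d.shape[0],:d.shape[1]]
    P=np.stack([(u-c['cx'])/c['fx']*d,(v-c['cy'])/c['fy']*d,d],-1)
    W=P@T[:3,:3].T+T[:3,3]; W[d==0]=np.nan; return W
def onplane(u,v,z,c,T):
    r=T[:3,:3]@np.array([(u-c['cx'])/c['fx'],(v-c['cy'])/c['fy'],1]); return T[:3,3]+r*(z-T[2,3])/r[2]
def proj(X,c,T):
    p=(np.asarray(X)-T[:3,3])@T[:3,:3]; return np.stack([p[...,0]/p[...,2]*c['fx']+c['cx'],p[...,1]/p[...,2]*c['fy']+c['cy']],-1)
def crop(p,u0,v0,u1,v1,k,f): cv2.imwrite(f,cv2.resize(p[v0:v1,u0:u1,::-1],None,fx=k,fy=k,interpolation=cv2.INTER_CUBIC))
E
python3 - <<'E'
from h import *
z=np.load('pics/top0.npz');p,d=z['p'],z['d'];c,T=pose('top');W=cloud(d,c,T)
hsv=cv2.cvtColor(p,cv2.COLOR_RGB2HSV)
def rect(m,n):
    q=W[m];q=q[~np.isnan(q[:,0])]
    r=cv2.minAreaRect(q[:,:2].astype(np.float32)); print(n,r,'z',np.median(q[:,2]),len(q))
def box(u0,v0,u1,v1):
    m=np.zeros(d.shape,bool);m[v0:v1,u0:u1]=1;return m
H,S,V=hsv[...,0],hsv[...,1],hsv[...,2]
rect((H>50)&(H<75)&(S>120)&box(255,145,330,210),'mat')
rect((H>105)&(H<125)&(S>120)&box(345,145,405,230),'tray')
rect((S<50)&(V>180)&box(362,155,402,180),'blank')
for n,b in(('F1',(165,160,245,220)),('F2',(170,240,230,285)),('F3',(100,280,160,325))):
    rect((S<90)&box(*b)&(W[...,2]>0.004)&(W[...,2]<0.02),n)
    q=(W[...,2]>.06)&box(*b)&(S>150); rect(q,n+'knob') if q.sum()>3 else 0
crop(p,165,150,245,230,7,'pics/cf.png');crop(p,340,145,420,225,7,'pics/ct.png')
E
```

```text
mat ((0.5746653079986572, -0.013186343014240265), (0.1163293793797493, 0.11736129969358444), 12.663141250610352) z 0.0026133231112455135 1581
tray ((0.5385401844978333, -0.2542668282985687), (0.10191003978252411, 0.1761481910943985), 84.30195617675781) z 0.026763599711761676 1171
blank ((0.5927099585533142, -0.26299849152565), (0.06311774253845215, 0.039590418338775635), 86.41506958007812) z 0.03732592355531128 298
F1 ((0.5417768955230713, 0.23563061654567719), (0.15142372250556946, 0.10995879024267197), 74.51388549804688) z 0.009938401801326546 1436
F1knob ((0.5309454798698425, 0.19706785678863525), (0.01391519233584404, 0.03314864635467529), 70.98487091064453) z 0.08000586408312094 71
F2 ((0.33551275730133057, 0.24168896675109863), (0.1035303995013237, 0.07493796199560165), 79.25691986083984) z 0.007546124706995561 690
F3 ((0.22280916571617126, 0.43840932846069336), (0.1055474579334259, 0.0749911293387413), 68.94168853759766) z 0.007961398390085916 737
```

```bash
python3 -c "
import cv2,numpy as np
a=cv2.imread('pics/cf.png');b=cv2.imread('pics/ct.png');cv2.imwrite('pics/cc.png',cv2.resize(np.hstack([a,b]),(800,400)))"
```

```text
(no output)
```

View pics/cc.png

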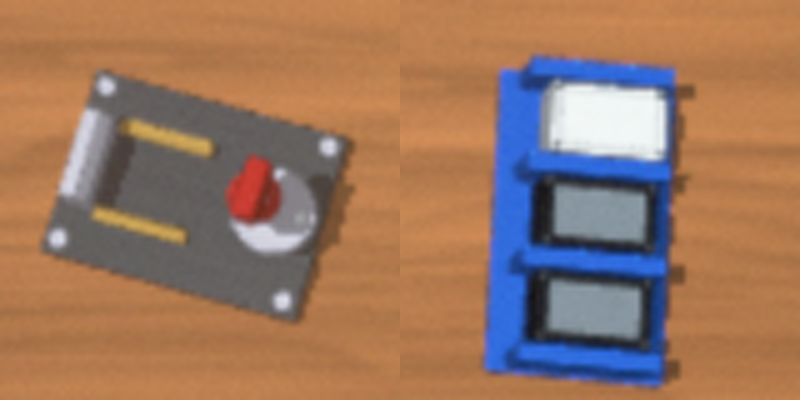

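The fixture at (205,189) measures 151x110 mm, with its knob 80 mm high. The other two are about 104x75 mm, so (205,189) is the one meant. The silver, white-panelled housing at (381,169) is in the far lane, top at about 38 mm, and the other two have grey panels with dark rims. I'll move to look at the fixture with the wrist camera.

```bash
cat >> h.py <<'E'
def go(x,y,z,yawdeg,ref=None):
    s=status.observe(); r=R.from_euler('xyz',s['tool_rot']); p=s['tool_pos']
    t=R.from_euler('xyz',[-np.pi/2,0,np.deg2rad(yawdeg)])
    d=r.inv().apply(np.array([x,y,z])-p); w=(r.inv()*t).as_rotvec()
    print('t',round(s['time'],2),'pos',p.round(4),'rot',np.rad2deg(s['tool_rot']).round(2),'F',s['contact_force'].round(1),'op',round(s['opening'],4))
    print('d',d.round(4),'w',w.round(4),'n',max(np.linalg.norm(d)/.0625,np.linalg.norm(w)/.187))
E
python3 -c "
from h import *
go(.62,.22,.25,85)"
```

```text
t 0.15 pos [0.1215 0.5105 0.2432] rot [-8.999e+01  6.000e-02  7.661e+01] F [-0.1 -0.2 -0.5] op 0.0917
d [-0.1671 -0.0067 -0.5522] w [-0.0002 -0.1465 -0.0011] n 9.231726018635927
```

```bash
python3 -m creep '[{"dx":-0.08,"dz":-0.27,"ry":-0.07},{"dx":-0.08,"dz":-0.27,"ry":-0.07},{"dx":-0.08,"dz":-0.27,"ry":-0.07},{"dx":-0.08,"dz":-0.27,"ry":-0.07},{"dx":-0.167,"dy":-0.007,"dz":-0.552,"ry":-0.147},{"dx":-0.167,"dy":-0.007,"dz":-0.552,"ry":-0.147},{"dx":-0.167,"dy":-0.007,"dz":-0.552,"ry":-0.147},{"dx":-0.167,"dy":-0.007,"dz":-0.552,"ry":-0.147},{"dx":-0.167,"dy":-0.007,"dz":-0.552,"ry":-0.147},{"dx":-0.167,"dy":-0.007,"dz":-0.552,"ry":-0.147},{"dx":-0.167,"dy":-0.007,"dz":-0.552,"ry":-0.147},{"dx":-0.167,"dy":-0.007,"dz":-0.552,"ry":-0.147}]'; python3 - <<'E'
from h import *
st=status.observe();p,d=read_camera('wrist');np.savez('pics/w1.npz',p=p,d=d,pos=st['tool_pos'],rot=st['tool_rot']);cv2.imwrite('pics/w1.png',p[:,:,::-1])
print(st['tool_pos'],st['tool_rot'],st['time'],st['qvel'].round(3))
E
```

```text
[0.12150363 0.51045607 0.24322648] [-1.57065726e+00  1.12304231e-03  1.33703426e+00] 0.15 [-0.001 -0.002 -0.005 -0.001 -0.001 -0.003]invalid input at $[0]: expected keys dx, dy, dz, rx, ry, rz, gripper
```

View pics/w1.png

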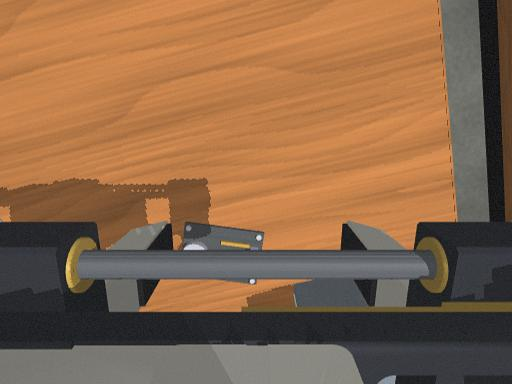

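The move was refused because every row needs all seven keys. The picture is the same as at the start, so nothing has moved.

```bash
python3 -m creep '[{"dx":-0.08,"dy":0,"dz":-0.27,"rx":0,"ry":-0.07,"rz":0,"gripper":1},{"dx":-0.08,"dy":0,"dz":-0.27,"rx":0,"ry":-0.07,"rz":0,"gripper":1},{"dx":-0.08,"dy":0,"dz":-0.27,"rx":0,"ry":-0.07,"rz":0,"gripper":1},{"dx":-0.08,"dy":0,"dz":-0.27,"rx":0,"ry":-0.07,"rz":0,"gripper":1},{"dx":-0.167,"dy":-0.007,"dz":-0.552,"rx":0,"ry":-0.147,"rz":0,"gripper":1},{"dx":-0.167,"dy":-0.007,"dz":-0.552,"rx":0,"ry":-0.147,"rz":0,"gripper":1},{"dx":-0.167,"dy":-0.007,"dz":-0.552,"rx":0,"ry":-0.147,"rz":0,"gripper":1},{"dx":-0.167,"dy":-0.007,"dz":-0.552,"rx":0,"ry":-0.147,"rz":0,"gripper":1},{"dx":-0.167,"dy":-0.007,"dz":-0.552,"rx":0,"ry":-0.147,"rz":0,"gripper":1},{"dx":-0.167,"dy":-0.007,"dz":-0.552,"rx":0,"ry":-0.147,"rz":0,"gripper":1},{"dx":-0.167,"dy":-0.007,"dz":-0.552,"rx":0,"ry":-0.147,"rz":0,"gripper":1},{"dx":-0.167,"dy":-0.007,"dz":-0.552,"rx":0,"ry":-0.147,"rz":0,"gripper":1}]'; cat >> h.py <<'E'
def snap(n):
    st=status.observe();p,d=read_camera('wrist');np.savez(f'pics/{n}.npz',p=p,d=d,pos=st['tool_pos'],rot=st['tool_rot']);cv2.imwrite(f'pics/{n}.png',p[:,:,::-1])
    print(st['tool_pos'],np.rad2deg(st['tool_rot']),'t',st['time'],'qv',st['qvel'].round(3))
def load(n):
    z=np.load(f'pics/{n}.npz');c,T=pose('wrist',dict(tool_pos=z['pos'],tool_rot=z['rot']));return z['p'],z['d'],c,T,cloud(z['d'],c,T)
E
python3 -c "
from h import *
snap('w1')"
```

```text
time: 1.7
tool_pos: [0.6186, 0.2216, 0.2508]
tool_rot: [-1.57, -0.0, 1.485]
contact_force: [-0.1, 0.5, -0.5]
opening: 0.092
[0.61863826 0.22159397 0.25078828] [-8.99512309e+01 -1.68129127e-02  8.51110066e+01] t 1.7 qv [ 0.009 -0.01  -0.001 -0.003  0.001 -0.003]
```

View pics/w1.png

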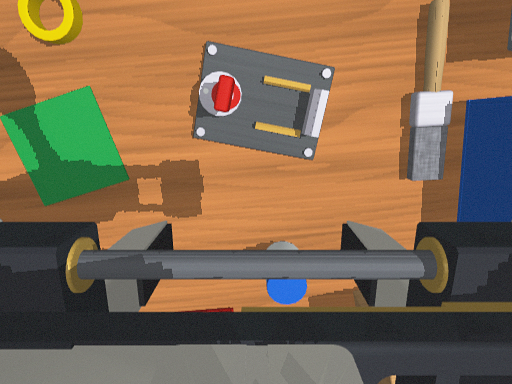

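The wrist view shows the fixture clearly: its plate covers (193-333, 42-158), the knob is at (222,94) with the white dot to its left, and the stop is at (315,113). The mat is at (65,145). The jar is below the hand at (286,288), well clear of it. Now I'll fit the fixture and knob.

```bash
python3 - <<'E'
from h import *
p,d,c,T,W=load('w1');hsv=cv2.cvtColor(p,cv2.COLOR_RGB2HSV);H,S,V=[hsv[...,i].astype(int) for i in range(3)]
b=np.zeros(d.shape,bool);b[35:165,185:340]=1
def rect(m,n):
    q=W[m];q=q[~np.isnan(q[:,0])];r=cv2.minAreaRect(q[:,:2].astype(np.float32));print(n,np.round(r[0],4),np.round(r[1],4),round(r[2],2),'z',np.median(q[:,2]).round(4),len(q));return r
Z=W[...,2]
rect(b&(S<100)&(Z>.006)&(Z<.05),'fix')
rect(b&(Z>.006)&(Z<.013)&(S<100),'plate')
rect(b&(Z>.076)&(S>120),'barTop')
rect(b&(Z>.024)&(Z<.034)&(S<80)&(V>100),'disc')
for v0 in((70,90),(115,140)):
    m=b.copy();m[:v0[0]]=0;m[v0[1]:]=0
    rect(m&(H>15)&(H<32)&(S>90)&(Z>.012),'guide')
m=b.copy();m[:,:290]=0;rect(m&(Z>.03),'stop')
g=np.zeros(d.shape,bool);g[80:210,0:135]=1;rect(g&(H>50)&(H<75)&(S>100),'mat')
E
```

```text
fix [0.5431 0.2354] [0.1502 0.1098] 74.2 z 0.0096 10663
plate [0.5431 0.2354] [0.1502 0.1098] 74.2 z 0.0095 9087
barTop [0.5323 0.198 ] [0.014  0.0329] 72.12 z 0.079 507
disc [0.5403 0.2285] [0.1272 0.0494] 73.55 z 0.0285 798
guide [0.5246 0.2656] [0.0536 0.0079] 74.72 z 0.0154 332
guide [0.5747 0.2515] [0.0538 0.0079] 74.22 z 0.0152 314
stop [0.5595 0.2937] [0.0155 0.05  ] 73.94 z 0.0386 712
mat [ 0.5757 -0.0125] [0.1198 0.1212] 12.62 z 0.0022 9215
```

Everything agrees: the plate is 150x110 mm, the guide midpoint is within 0.3 mm of prediction and so is the knob axis. Fixture centre is (0.543, 0.2354), yaw -15.8°, and the knob is at about 0.04 rad. Next, the tray.

```bash
python3 -c "
from h import *
go(.655,-.26,.22,85)"
```

```text
t 1.75 pos [0.6186 0.2218 0.2511] rot [-8.998e+01 -2.000e-02  8.513e+01] F [-0.1  0.2  0.6] op 0.0916
d [-0.4769  0.0309 -0.0771] w [-0.0003  0.0024  0.0003] n 7.745941924039332
```

```bash
python3 -m creep '[{"dx":-0.477,"dy":0.031,"dz":-0.077,"rx":0,"ry":0,"rz":0,"gripper":1},{"dx":-0.477,"dy":0.031,"dz":-0.077,"rx":0,"ry":0,"rz":0,"gripper":1},{"dx":-0.477,"dy":0.031,"dz":-0.077,"rx":0,"ry":0,"rz":0,"gripper":1},{"dx":-0.477,"dy":0.031,"dz":-0.077,"rx":0,"ry":0,"rz":0,"gripper":1},{"dx":-0.477,"dy":0.031,"dz":-0.077,"rx":0,"ry":0,"rz":0,"gripper":1},{"dx":-0.477,"dy":0.031,"dz":-0.077,"rx":0,"ry":0,"rz":0,"gripper":1},{"dx":-0.477,"dy":0.031,"dz":-0.077,"rx":0,"ry":0,"rz":0,"gripper":1},{"dx":-0.477,"dy":0.031,"dz":-0.077,"rx":0,"ry":0,"rz":0,"gripper":1},{"dx":-0.477,"dy":0.031,"dz":-0.077,"rx":0,"ry":0,"rz":0,"gripper":1},{"dx":-0.477,"dy":0.031,"dz":-0.077,"rx":0,"ry":0,"rz":0,"gripper":1}]'; 
python3 -c "
from h import *
snap('w2')"
```

```text
time: 3.0
tool_pos: [0.6553, -0.2598, 0.22]
tool_rot: [-1.571, -0.001, 1.485]
contact_force: [0.0, 0.8, -0.6]
opening: 0.0917
[ 0.65534186 -0.25980519  0.22001278] [-9.00031535e+01 -4.30223850e-02  8.50969318e+01] t 3.0 qv [ 0.019 -0.007  0.003 -0.001  0.    -0.001]
```

View pics/w2.png

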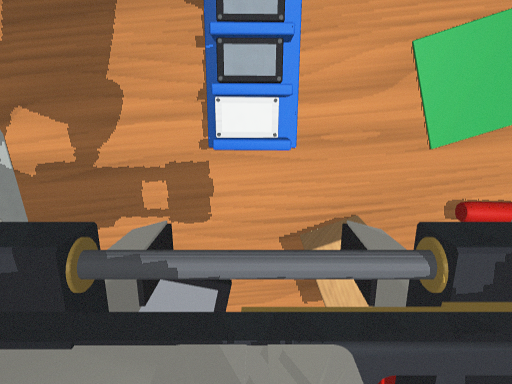

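The white-panelled housing is at (247,117) in the lowest lane of this view. The dark ones are at (250,60) and (250,8), and the carton is behind the right finger at (330,265). I'll measure the housing and check clearance to the carton.

```bash
python3 - <<'E'
from h import *
p,d,c,T,W=load('w2');hsv=cv2.cvtColor(p,cv2.COLOR_RGB2HSV);H,S,V=[hsv[...,i].astype(int) for i in range(3)]
Z=W[...,2]
def rect(m,n):
    q=W[m];q=q[~np.isnan(q[:,0])];r=cv2.minAreaRect(q[:,:2].astype(np.float32));print(n,np.round(r[0],4),np.round(r[1],4),round(r[2],2),'z',np.median(q[:,2]).round(4),len(q));return r
b=np.zeros(d.shape,bool);b[94:142,205:290]=1
rect(b&(S<60)&(V>150)&(Z>.034),'blank');rect(b&(H<100)&(Z>.03),'b2');rect(b&~((H>105)&(H<125)&(S>120))&(Z>.033),'b3')
b=np.zeros(d.shape,bool);b[0:155,195:305]=1
rect(b&(H>105)&(H<125)&(S>120)&(Z>.039),'walltops');
b[:130]=0;rect(b&(H>105)&(H<125)&(S>120)&(Z>.038),'lastwall')
z=np.load('pics/top0.npz');c,T=pose('top');W0=cloud(z['d'],c,T);q=W0[85:132,322:365].reshape(-1,3);q=q[(q[:,2]>.045)&(q[:,2]<.06)];print('carton',cv2.boxPoints(cv2.minAreaRect(q[:,:2].astype(np.float32))).round(3).tolist(),len(q))
crop(p,195,0,305,155,4,'pics/c2.png')
E
```

```text
blank [ 0.5935 -0.2634] [0.0636 0.0394] 85.09 z 0.0377 2527
b2 [ 0.5938 -0.2635] [0.0631 0.039 ] 84.07 z 0.0377 2141
b3 [ 0.5935 -0.2634] [0.064  0.0394] 85.09 z 0.0377 2573
walltops [ 0.5667 -0.2559] [0.0795 0.1179] 84.9 z 0.0413 2837
lastwall [ 0.6206 -0.2608] [0.0789 0.0099] 84.64 z 0.0413 772
carton [[0.7139999866485596, -0.13300000131130219], [0.7369999885559082, -0.2150000035762787], [0.8510000109672546, -0.18199999630451202], [0.8270000219345093, -0.10000000149011612]] 872
```

View pics/c2.png

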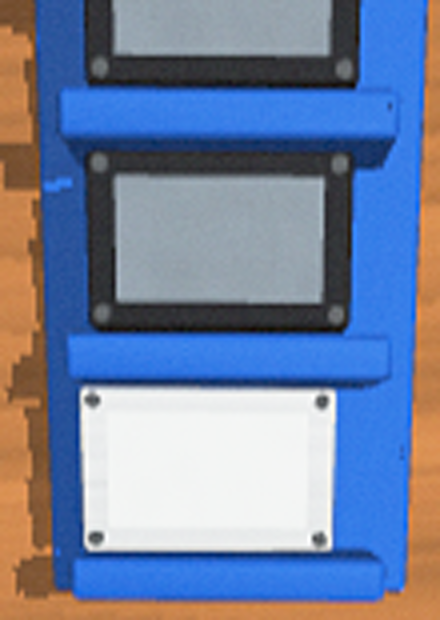

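It's confirmed: silver body with a white panel, 64x39.4 mm, top at 37.7 mm, centre (0.5935, -0.2634), yaw 85°. The carton is clear. I'll move above it and then straight down.

```bash
python3 -c "
from h import *
go(.5935,-.2634,.08,85)
go(.5935,-.2634,.028,85)"
```

```text
t 3.05 pos [ 0.6555 -0.2594  0.2202] rot [-9.002e+01 -3.000e-02  8.515e+01] F [0.3 0.7 0.3] op 0.0916
d [-0.0093  0.1402  0.0615] w [0.0003 0.0026 0.0005] n 2.4543746147301406
t 3.05 pos [ 0.6555 -0.2594  0.2202] rot [-9.002e+01 -3.000e-02  8.515e+01] F [0.3 0.7 0.3] op 0.0916
d [-0.0094  0.1922  0.0615] w [0.0003 0.0026 0.0005] n 3.2326680129910375
```

```bash
python3 -m creep '[{"dx":-0.009,"dy":0.10,"dz":0.0615,"rx":0,"ry":0.002,"rz":0,"gripper":1},{"dx":-0.009,"dy":0.10,"dz":0.0615,"rx":0,"ry":0.002,"rz":0,"gripper":1},{"dx":-0.009,"dy":0.14,"dz":0.0615,"rx":0,"ry":0.002,"rz":0,"gripper":1},{"dx":-0.009,"dy":0.14,"dz":0.0615,"rx":0,"ry":0.002,"rz":0,"gripper":1},{"dx":-0.009,"dy":0.14,"dz":0.0615,"rx":0,"ry":0.002,"rz":0,"gripper":1},{"dx":-0.009,"dy":0.165,"dz":0.0615,"rx":0,"ry":0.002,"rz":0,"gripper":1},{"dx":-0.009,"dy":0.192,"dz":0.0615,"rx":0,"ry":0.002,"rz":0,"gripper":1},{"dx":-0.009,"dy":0.192,"dz":0.0615,"rx":0,"ry":0.002,"rz":0,"gripper":1},{"dx":-0.009,"dy":0.192,"dz":0.0615,"rx":0,"ry":0.002,"rz":0,"gripper":1}]' && python3 -m creep '[{"dx":0,"dy":0,"dz":0,"rx":0,"ry":0,"rz":0,"gripper":0.75},{"dx":0,"dy":0,"dz":0,"rx":0,"ry":0,"rz":0,"gripper":0.6},{"dx":0,"dy":0,"dz":0,"rx":0,"ry":0,"rz":0,"gripper":0.6},{"dx":0,"dy":0,"dz":0,"rx":0,"ry":0,"rz":0,"gripper":0.6},{"dx":0,"dy":0,"dz":0,"rx":0,"ry":0,"rz":0,"gripper":0.6},{"dx":0,"dy":0,"dz":0,"rx":0,"ry":0,"rz":0,"gripper":0.6}]' 30; python3 -c "
from h import *
go(.5757,-.0125,.12,90)"
```

```text
time: 4.18
tool_pos: [0.5947, -0.2655, 0.03]
tool_rot: [-1.574, 0.001, 1.482]
contact_force: [0.7, 0.3, 1.1]
opening: 0.0916
time: 4.92
tool_pos: [0.5934, -0.2651, 0.028]
tool_rot: [-1.571, 0.0, 1.482]
contact_force: [-0.7, 0.5, 5.1]
opening: 0.0638
t 4.92 pos [ 0.5934 -0.2651  0.028 ] rot [-90.02   0.    84.91] F [-0.7  0.5  5.1] op 0.0638
d [ 0.2501 -0.092   0.0399] w [ 0.0004 -0.0888 -0.    ] n 4.310572336087934
```

```bash
python3 -m creep '[{"dx":0,"dy":-0.02,"dz":0,"rx":0,"ry":0,"rz":0,"gripper":0.6},{"dx":0,"dy":-0.05,"dz":0,"rx":0,"ry":0,"rz":0,"gripper":0.6},{"dx":0,"dy":-0.09,"dz":0,"rx":0,"ry":0,"rz":0,"gripper":0.6},{"dx":0,"dy":-0.09,"dz":0,"rx":0,"ry":0,"rz":0,"gripper":0.6},{"dx":0.05,"dy":-0.09,"dz":0.01,"rx":0,"ry":0,"rz":0,"gripper":0.6},{"dx":0.10,"dy":-0.09,"dz":0.02,"rx":0,"ry":0,"rz":0,"gripper":0.6},{"dx":0.15,"dy":-0.09,"dz":0.03,"rx":0,"ry":0,"rz":0,"gripper":0.6},{"dx":0.20,"dy":-0.09,"dz":0.04,"rx":0,"ry":0,"rz":0,"gripper":0.6},{"dx":0.24,"dy":-0.09,"dz":0.04,"rx":0,"ry":0,"rz":0,"gripper":0.6},{"dx":0.25,"dy":-0.09,"dz":0.04,"rx":0,"ry":0,"rz":0,"gripper":0.6},{"dx":0.25,"dy":-0.09,"dz":0.04,"rx":0,"ry":0,"rz":0,"gripper":0.6}]'; python3 -c "
from h import *
go(.5757,-.0125,.025,85)
p,d=read_camera('side');cv2.imwrite('pics/s3.png',p[:,:,::-1])"
```

```text
time: 6.3
tool_pos: [0.5751, -0.0123, 0.1165]
tool_rot: [-1.569, 0.0, 1.483]
contact_force: [0.6, -1.0, -2.2]
opening: 0.0637
t 6.3 pos [ 0.5751 -0.0123  0.1165] rot [-8.989e+01  1.000e-02  8.498e+01] F [ 0.6 -1.  -2.2] op 0.0637
d [-0.0001  0.0915 -0.0008] w [-0.0019 -0.0003 -0.0001] n 1.4641785486639933
```

View pics/s3.png

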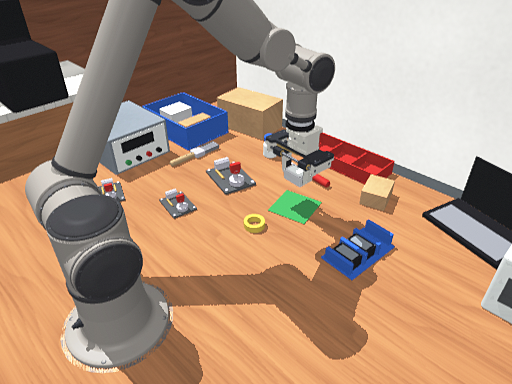

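The housing is in the grip above the mat, around (300,165) in the side view. The silver lane is empty and the dark housings haven't moved. Lowering it now.

```bash
python3 -m creep '[{"dx":0,"dy":0.04,"dz":0,"rx":0,"ry":0,"rz":0,"gripper":0.6},{"dx":0,"dy":0.07,"dz":0,"rx":0,"ry":0,"rz":0,"gripper":0.6},{"dx":0,"dy":0.08,"dz":0,"rx":0,"ry":0,"rz":0,"gripper":0.6},{"dx":0,"dy":0.085,"dz":0,"rx":0,"ry":0,"rz":0,"gripper":0.6},{"dx":0,"dy":0.088,"dz":0,"rx":0,"ry":0,"rz":0,"gripper":0.6},{"dx":0,"dy":0.09,"dz":0,"rx":0,"ry":0,"rz":0,"gripper":0.6},{"dx":0,"dy":0.0915,"dz":0,"rx":0,"ry":0,"rz":0,"gripper":0.6},{"dx":0,"dy":0.0915,"dz":0,"rx":0,"ry":0,"rz":0,"gripper":0.6}]'
```

```text
time: 7.35
tool_pos: [0.5757, -0.0125, 0.0265]
tool_rot: [-1.571, -0.0, 1.482]
contact_force: [-0.6, -0.6, -1.7]
opening: 0.0634
```

```bash
python3 -m creep '[{"dx":0,"dy":0.001,"dz":0,"rx":0,"ry":0,"rz":0,"gripper":0.6},{"dx":0,"dy":0.0015,"dz":0,"rx":0,"ry":0,"rz":0,"gripper":0.6},{"dx":0,"dy":0.0015,"dz":0,"rx":0,"ry":0,"rz":0,"gripper":0.6}]'
```

```text
time: 7.72
tool_pos: [0.5756, -0.0125, 0.025]
tool_rot: [-1.571, -0.0, 1.482]
contact_force: [-2.0, 1.3, 1.6]
opening: 0.0638
```

```bash
python3 -m creep '[{"dx":0,"dy":0,"dz":0,"rx":0,"ry":0,"rz":0,"gripper":0.9},{"dx":0,"dy":0,"dz":0,"rx":0,"ry":0,"rz":0,"gripper":0.9},{"dx":0,"dy":0,"dz":0,"rx":0,"ry":0,"rz":0,"gripper":0.9},{"dx":0,"dy":-0.02,"dz":0,"rx":0,"ry":0,"rz":0,"gripper":0.9},{"dx":0,"dy":-0.07,"dz":0,"rx":0,"ry":0,"rz":0,"gripper":0.9},{"dx":-0.03,"dy":-0.12,"dz":0,"rx":0,"ry":0.18,"rz":0,"gripper":0.9},{"dx":-0.07,"dy":-0.14,"dz":0,"rx":0,"ry":0.36,"rz":0,"gripper":0.9},{"dx":-0.07,"dy":-0.14,"dz":0,"rx":0,"ry":0.54,"rz":0,"gripper":0.9},{"dx":-0.07,"dy":-0.14,"dz":0,"rx":0,"ry":0.72,"rz":0,"gripper":0.9},{"dx":-0.07,"dy":-0.14,"dz":0,"rx":0,"ry":0.9,"rz":0,"gripper":0.9},{"dx":-0.07,"dy":-0.14,"dz":0,"rx":0,"ry":1.08,"rz":0,"gripper":0.9},{"dx":-0.07,"dy":-0.14,"dz":0,"rx":0,"ry":1.26,"rz":0,"gripper":0.9},{"dx":-0.07,"dy":-0.14,"dz":0,"rx":0,"ry":1.44,"rz":0,"gripper":0.9},{"dx":-0.07,"dy":-0.14,"dz":0,"rx":0,"ry":1.571,"rz":0,"gripper":0.9},{"dx":-0.07,"dy":-0.14,"dz":0,"rx":0,"ry":1.571,"rz":0,"gripper":0.9},{"dx":-0.07,"dy":-0.14,"dz":0,"rx":0,"ry":1.571,"rz":0,"gripper":0.9}]'; python3 - <<'E'
from h import *
snap('w4')
p,d,c,T,W=load('w4');hsv=cv2.cvtColor(p,cv2.COLOR_RGB2HSV);H,S,V=[hsv[...,i].astype(int) for i in range(3)]
Z=W[...,2]
m=(abs(W[...,0]-.5757)<.06)&(abs(W[...,1]+.0125)<.06)&(Z>.031)&(Z<.04)
q=W[m];r=cv2.minAreaRect(q[:,:2].astype(np.float32));print(np.round(r[0],4),np.round(r[1],4),r[2],np.median(q[:,2]))
E
```

```text
time: 9.72
tool_pos: [0.5693, -0.0822, 0.1647]
tool_rot: [-1.571, 0.0, -0.086]
contact_force: [0.0, 0.0, -1.0]
opening: 0.0825
[ 0.56930977 -0.08224366  0.16468092] [-8.99937934e+01  2.80563259e-03 -4.95184500e+00] t 9.725 qv [-0.    -0.001  0.    -0.001  0.001  0.009]
[ 0.5756 -0.0118] [0.0635 0.04  ] 85.02225494384766 0.034648784250376014
```

View pics/w4.png

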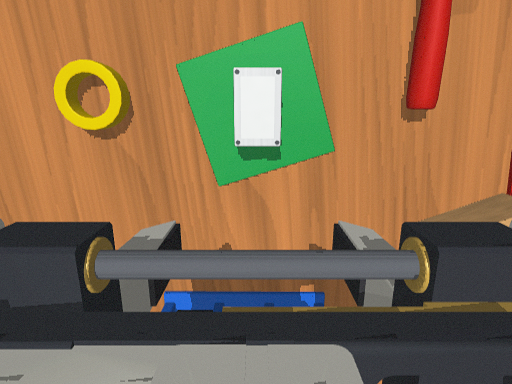

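The housing lies flat on the mat at pixels (235-281, 68-147), white panel up. Its measured centre is (0.5756, -0.0118), yaw 85.0°, top at 34.6 mm. I'll take it by the long sides.

```bash
python3 -c "
from h import *
go(.5756,-.012,.029,-5)"
```

```text
t 9.78 pos [ 0.5693 -0.0822  0.1647] rot [-89.99   0.    -4.98] F [ 0.3  0.  -0.7] op 0.0825
d [0.0002 0.1357 0.0705] w [-0.0001  0.0004 -0.0001] n 2.4466081339810297
```

```bash
python3 -m creep '[{"dx":0,"dy":0.03,"dz":0.05,"rx":0,"ry":0,"rz":0,"gripper":0.9},{"dx":0,"dy":0.06,"dz":0.0705,"rx":0,"ry":0,"rz":0,"gripper":0.9},{"dx":0,"dy":0.06,"dz":0.0705,"rx":0,"ry":0,"rz":0,"gripper":0.9},{"dx":0,"dy":0.10,"dz":0.0705,"rx":0,"ry":0,"rz":0,"gripper":0.9},{"dx":0,"dy":0.12,"dz":0.0705,"rx":0,"ry":0,"rz":0,"gripper":0.9},{"dx":0,"dy":0.136,"dz":0.0705,"rx":0,"ry":0,"rz":0,"gripper":0.9},{"dx":0,"dy":0.136,"dz":0.0705,"rx":0,"ry":0,"rz":0,"gripper":0.9},{"dx":0,"dy":0.136,"dz":0.0705,"rx":0,"ry":0,"rz":0,"gripper":0.6},{"dx":0,"dy":0.136,"dz":0.0705,"rx":0,"ry":0,"rz":0,"gripper":0.35},{"dx":0,"dy":0.136,"dz":0.0705,"rx":0,"ry":0,"rz":0,"gripper":0.35},{"dx":0,"dy":0.136,"dz":0.0705,"rx":0,"ry":0,"rz":0,"gripper":0.35},{"dx":0,"dy":0.136,"dz":0.0705,"rx":0,"ry":0,"rz":0,"gripper":0.35},{"dx":0,"dy":0.136,"dz":0.0705,"rx":0,"ry":0,"rz":0,"gripper":0.35},{"dx":0,"dy":0.136,"dz":0.0705,"rx":0,"ry":0,"rz":0,"gripper":0.35}]' 30; python3 -c "
from h import *
go(.5474,.2508,.12,-15.8)"
```

```text
time: 11.52
tool_pos: [0.5757, -0.012, 0.0288]
tool_rot: [-1.571, -0.0, -0.089]
contact_force: [-0.5, -0.3, 1.9]
opening: 0.0397
t 11.53 pos [ 0.5757 -0.012   0.0288] rot [-8.999e+01 -1.000e-02 -5.100e+00] F [-0.5 -0.3  1.9] op 0.0397
d [-0.0515 -0.0911  0.2593] w [-0.0002  0.1868  0.0002] n 4.473346368003596
```

```bash
python3 -m creep '[{"dx":0,"dy":-0.02,"dz":0,"rx":0,"ry":0,"rz":0,"gripper":0.35},{"dx":0,"dy":-0.06,"dz":0,"rx":0,"ry":0,"rz":0,"gripper":0.35},{"dx":0,"dy":-0.10,"dz":0.02,"rx":0,"ry":0,"rz":0,"gripper":0.35},{"dx":-0.01,"dy":-0.10,"dz":0.07,"rx":0,"ry":0.04,"rz":0,"gripper":0.35},{"dx":-0.02,"dy":-0.10,"dz":0.12,"rx":0,"ry":0.08,"rz":0,"gripper":0.35},{"dx":-0.03,"dy":-0.10,"dz":0.17,"rx":0,"ry":0.12,"rz":0,"gripper":0.35},{"dx":-0.04,"dy":-0.10,"dz":0.22,"rx":0,"ry":0.16,"rz":0,"gripper":0.35},{"dx":-0.05,"dy":-0.10,"dz":0.25,"rx":0,"ry":0.187,"rz":0,"gripper":0.35},{"dx":-0.0515,"dy":-0.10,"dz":0.2593,"rx":0,"ry":0.187,"rz":0,"gripper":0.35},{"dx":-0.0515,"dy":-0.10,"dz":0.2593,"rx":0,"ry":0.187,"rz":0,"gripper":0.35},{"dx":-0.0515,"dy":-0.10,"dz":0.2593,"rx":0,"ry":0.187,"rz":0,"gripper":0.35},{"dx":-0.0515,"dy":-0.10,"dz":0.2593,"rx":0,"ry":0.187,"rz":0,"gripper":0.35}]'; python3 -c "
from h import *
go(.5474,.2508,.06,-15.8);snap('w5')
p,d=read_camera('side');crop(p,180,120,300,210,6,'pics/s5.png')"
```

```text
time: 13.02
tool_pos: [0.5477, 0.2496, 0.1287]
tool_rot: [-1.571, 0.0, -0.277]
contact_force: [-0.3, 0.6, -1.5]
opening: 0.0397
t 13.03 pos [0.5477 0.2496 0.1287] rot [-90.01   0.   -15.9 ] F [-0.3  0.6 -1.5] op 0.0397
d [-0.0006  0.0687  0.0011] w [ 0.0001 -0.0017 -0.    ] n 1.099367099540552
[0.54771809 0.24962799 0.12869971] [-9.00084193e+01  1.69670431e-03 -1.58990254e+01] t 13.025 qv [ 0.003 -0.003 -0.001  0.001  0.001  0.003]
```

View pics/w5.png

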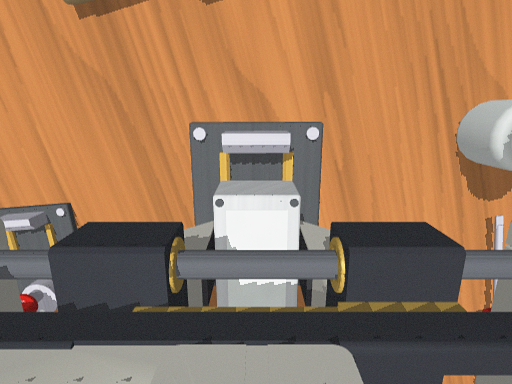

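View pics/s5.png

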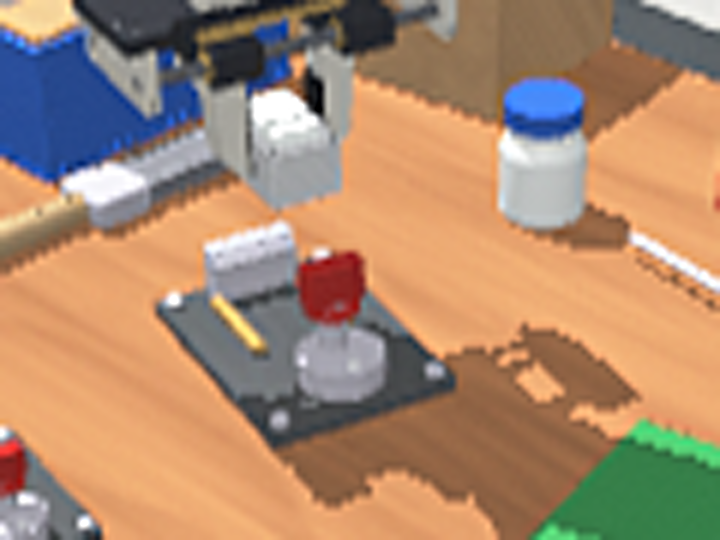

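The housing is above the channel. In the wrist view it spans columns 215-299, between the guides at 225 and 288, and the stop is at (256,142). I'll measure the offset in tool axes.

```bash
python3 - <<'E'
from h import *
p,d,c,T,W=load('w5');M=c['mount'];Wt=cloud(d,c,M);Z=W[...,2];hsv=cv2.cvtColor(p,cv2.COLOR_RGB2HSV);H,S,V=[hsv[...,i].astype(int) for i in range(3)]
def st(m,n): 
    q=Wt[m];print(n,q.min(0).round(4),q.max(0).round(4),((q.min(0)+q.max(0))/2).round(4),len(q), np.median(Z[m]).round(4))
b=np.zeros(d.shape,bool);b[115:222,185:330]=1
B=(H>12)&(H<32)&(S>90)&(Z>.012)&(Z<.02)&b
l=B.copy();l[:,256:]=0;r=B.copy();r[:,:256]=0;st(l,'guideL');st(r,'guideR')
st(b&(Z>.03)&(Z<.045),'stop');st(b&(Z>.006)&(Z<.013)&(S<100),'plate')
k=np.zeros(d.shape,bool);k[180:222,205:305]=1;st(k&(Z>.1)&(S<60)&(V>120),'blank')
q=W[b&(Z>.006)&(Z<.045)&(S<100)];print(cv2.minAreaRect(q[:,:2].astype(np.float32)))
E
```

```text
guideL [-0.0311  0.1112  0.0128] [-0.023   0.1165  0.0358] [-0.0271  0.1139  0.0243] 274 0.0151
guideR [0.0209 0.1111 0.0126] [0.0289 0.1164 0.0358] [0.0249 0.1137 0.0242] 280 0.0151
stop [-0.026   0.0872  0.0374] [0.0239 0.0979 0.0528] [-0.001   0.0925  0.0451] 1360 0.0388
plate [-0.0561  0.1157 -0.026 ] [0.0541 0.1227 0.0597] [-0.001   0.1192  0.0169] 7286 0.0094
blank [-0.0243 -0.0082  0.0118] [0.0194 0.0252 0.0327] [-0.0024  0.0085  0.0222] 3356 0.1338
((0.5513396263122559, 0.2661779820919037), (0.08559002727270126, 0.1100430116057396), 74.25011444091797)
```

```bash
python3 - <<'E'
from h import *
p,d,c,T,W=load('w5');Wt=cloud(d,c,c['mount'])
for v in (190,196,200,204,208):
    i=[u for u in range(195,325) if W[v,u,2]>.09 and W[v,u,2]<.15]
    print(v,i[0],i[-1],Wt[v,i[0]].round(4),Wt[v,i[-1]].round(4),p[v,208:222].mean(1).round().tolist() if v==200 else '', [Wt[v,u].round(4).tolist() for u in (220,295)])
crop(p,185,110,330,225,5,'pics/c5.png')
E
```

```text
190 216 297 [-0.02    0.0054  0.0318] [0.0191 0.0059 0.0317]  [[-0.0179, 0.0042, 0.0321], [0.0179, 0.0045, 0.032]]
196 213 300 [-0.0203 -0.0034  0.0312] [ 0.0191 -0.0047  0.0316]  [[-0.0169, -0.0049, 0.0316], [0.0169, -0.0041, 0.0314]]
200 213 300 [-0.0201 -0.0052  0.0299] [ 0.019  -0.0059  0.03  ] [102.0, 99.0, 100.0, 97.0, 92.0, 230.0, 231.0, 231.0, 122.0, 101.0, 101.0, 102.0, 106.0, 101.0] [[-0.0169, -0.0056, 0.03], [0.0166, -0.0072, 0.0304]]
204 213 300 [-0.0203 -0.004   0.0276] [ 0.0193 -0.0045  0.0278]  [[-0.0169, -0.0061, 0.0283], [0.0168, -0.0058, 0.0282]]
208 213 300 [-0.0204 -0.0042  0.0258] [ 0.0193 -0.0044  0.0258]  [[-0.0169, -0.006, 0.0263], [0.0169, -0.0058, 0.0263]]
```

View pics/c5.png

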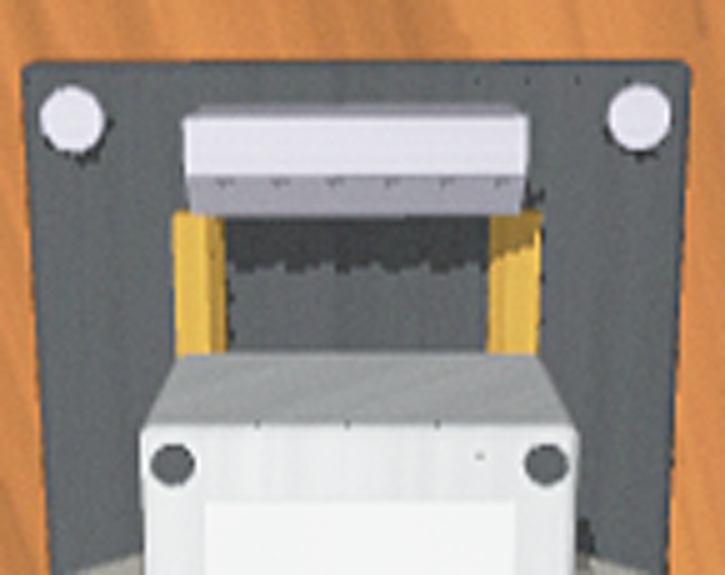

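The housing is 0.5 mm off the channel centre and 5.8 mm from the stop. I'll correct the offset and lower it in stages.

```bash
python3 -m creep '[{"dx":-0.0005,"dy":0.03,"dz":0.0005,"rx":0,"ry":-0.001,"rz":0,"gripper":0.35},{"dx":-0.0005,"dy":0.06,"dz":0.0005,"rx":0,"ry":-0.001,"rz":0,"gripper":0.35},{"dx":-0.0005,"dy":0.078,"dz":0.0005,"rx":0,"ry":-0.001,"rz":0,"gripper":0.35},{"dx":-0.0005,"dy":0.083,"dz":0.0005,"rx":0,"ry":-0.001,"rz":0,"gripper":0.35},{"dx":-0.0005,"dy":0.086,"dz":0.0005,"rx":0,"ry":-0.001,"rz":0,"gripper":0.35},{"dx":-0.0005,"dy":0.086,"dz":0.0005,"rx":0,"ry":-0.001,"rz":0,"gripper":0.35}]'&& python3 -m creep '[{"dx":0,"dy":0.003,"dz":0,"rx":0,"ry":0,"rz":0,"gripper":0.35},{"dx":0,"dy":0.005,"dz":0,"rx":0,"ry":0,"rz":0,"gripper":0.35},{"dx":0,"dy":0.006,"dz":0,"rx":0,"ry":0,"rz":0,"gripper":0.35},{"dx":0,"dy":0.006,"dz":0,"rx":0,"ry":0,"rz":0,"gripper":0.35}]'
```

```text
time: 13.88
tool_pos: [0.5475, 0.2516, 0.0435]
tool_rot: [-1.57, -0.001, -0.275]
contact_force: [0.3, 0.3, -2.5]
opening: 0.0394
time: 14.38
tool_pos: [0.547, 0.2514, 0.0367]
tool_rot: [-1.571, 0.0, -0.275]
contact_force: [0.7, -0.4, -2.1]
opening: 0.0399
```

Now at 36.7 mm, with the full weight still on the gripper and no jamming. About 0.7 mm to go.

```bash
python3 -m creep '[{"dx":0,"dy":0.001,"dz":0,"rx":0,"ry":0,"rz":0,"gripper":0.35},{"dx":0,"dy":0.001,"dz":0,"rx":0,"ry":0,"rz":0,"gripper":0.35}]'
```

```text
time: 14.62
tool_pos: [0.5471, 0.2515, 0.0359]
tool_rot: [-1.571, -0.0, -0.275]
contact_force: [-0.2, 0.8, -0.7]
opening: 0.0396
```

```bash
python3 -m creep '[{"dx":0,"dy":0.0005,"dz":0,"rx":0,"ry":0,"rz":0,"gripper":0.5},{"dx":0,"dy":0.0005,"dz":0,"rx":0,"ry":0,"rz":0,"gripper":0.65},{"dx":0,"dy":0.0005,"dz":0,"rx":0,"ry":0,"rz":0,"gripper":0.65},{"dx":0,"dy":0.0005,"dz":0,"rx":0,"ry":0,"rz":0,"gripper":0.65},{"dx":0,"dy":-0.02,"dz":0,"rx":0,"ry":0,"rz":0,"gripper":0.65},{"dx":0,"dy":-0.07,"dz":0,"rx":0,"ry":0,"rz":0,"gripper":0.6},{"dx":0.02,"dy":-0.12,"dz":0,"rx":0,"ry":-0.17,"rz":0,"gripper":0.5},{"dx":0.06,"dy":-0.165,"dz":-0.02,"rx":0,"ry":-0.34,"rz":0,"gripper":0.5},{"dx":0.06,"dy":-0.165,"dz":-0.02,"rx":0,"ry":-0.52,"rz":0,"gripper":0.5},{"dx":0.06,"dy":-0.165,"dz":-0.02,"rx":0,"ry":-0.70,"rz":0,"gripper":0.5},{"dx":0.06,"dy":-0.165,"dz":-0.02,"rx":0,"ry":-0.88,"rz":0,"gripper":0.5},{"dx":0.06,"dy":-0.165,"dz":-0.02,"rx":0,"ry":-1.06,"rz":0,"gripper":0.5},{"dx":0.06,"dy":-0.165,"dz":-0.02,"rx":0,"ry":-1.24,"rz":0,"gripper":0.5},{"dx":0.06,"dy":-0.165,"dz":-0.02,"rx":0,"ry":-1.42,"rz":0,"gripper":0.5},{"dx":0.06,"dy":-0.165,"dz":-0.02,"rx":0,"ry":-1.533,"rz":0,"gripper":0.5},{"dx":0.06,"dy":-0.165,"dz":-0.02,"rx":0,"ry":-1.533,"rz":0,"gripper":0.5},{"dx":0.06,"dy":-0.165,"dz":-0.02,"rx":0,"ry":-1.533,"rz":0,"gripper":0.5}]'; cat > meas.py <<'E'
import sys
from h import *
n=sys.argv[1];snap(n);p,d,c,T,W=load(n);hsv=cv2.cvtColor(p,cv2.COLOR_RGB2HSV);H,S,V=[hsv[...,i].astype(int) for i in range(3)]
Z=W[...,2];vis=np.zeros(d.shape,bool);vis[:222]=1
yw=np.deg2rad(-15.8);ex=np.array([np.cos(yw),np.sin(yw)]);ey=np.array([-ex[1],ex[0]])
F=W[...,:2]-np.array([.543,.2354]);fx=F@ex;fy=F@ey
def rect(m,n):
    q=np.stack([fx[m],fy[m]],-1).astype(np.float32)
    if len(q)<20: print(n,'few');return
    r=cv2.minAreaRect(q);print(n,'fixture frame',np.round(r[0],4),np.round(r[1],4),round(r[2],2),'z',np.median(Z[m]).round(4),len(q))
near=vis&(abs(fx)<.07)&(abs(fy)<.09)
rect(near&(Z>.004)&(Z<.0125),'plate')
rect(near&(Z>.038)&(Z<.046)&(abs(fx)<.03)&(fy>-.03)&(fy<.05),'blank top')
rect(near&(Z>.076)&(Z<.09)&(S>120),'bar top')
rect(near&(Z>.025)&(Z<.033)&(S<80)&(fy<-.0),'disc')
m=near&(fy>.05)&(Z>.03);rect(m,'stop')
E
python3 meas.py w6
```

```text
time: 16.75
tool_pos: [0.5993, 0.2159, 0.2007]
tool_rot: [-1.571, -0.0, 1.256]
contact_force: [-0.1, -0.0, -0.7]
opening: 0.046
[0.59929892 0.21587705 0.20071363] [-8.99981178e+01 -6.07560388e-03  7.19500938e+01] t 16.75 qv [ 0.    -0.001  0.001 -0.001 -0.    -0.009]
plate fixture frame [ 0.0002 -0.0002] [0.1103 0.1505] 0.02 z 0.0094 8677
blank top fixture frame [-0.0005  0.0167] [0.0634 0.04  ] 89.97 z 0.0417 2957
bar top fixture frame [ 0.    -0.039] [0.0141 0.0323] 87.74 z 0.0791 675
disc fixture frame [ 0.0003 -0.0477] [0.0471 0.0467] 87.69 z 0.0284 800
stop fixture frame [0.0021 0.0609] [0.0552 0.023 ] 10.6 z 0.0387 939
```

View pics/w6.png

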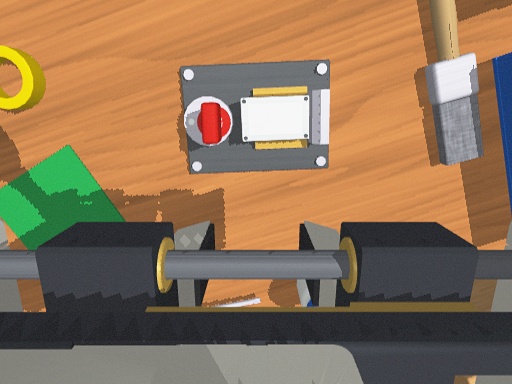

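The housing lies flat between the guides: fixture (-0.5, +16.7) mm, top 41.7 mm, square to the guides. It's at (276,118) in the picture. The knob bar at (211,123) is 0.04 rad clockwise with its axis where expected. Now I'll grasp the knob.

```bash
python3 -c "
from h import *
go(.5324,.1979,.073,72)"
```

```text
t 16.8 pos [0.5993 0.2159 0.2007] rot [-9.000e+01 -1.000e-02  7.198e+01] F [-0.3  0.4 -0.5] op 0.0463
d [-0.0378  0.1277  0.058 ] w [-0.0001 -0.0004  0.0001] n 2.3246777791136073
```

```bash
python3 -m creep '[{"dx":-0.0378,"dy":0.03,"dz":0.058,"rx":0,"ry":0,"rz":0,"gripper":0.5},{"dx":-0.0378,"dy":0.06,"dz":0.058,"rx":0,"ry":0,"rz":0,"gripper":0.5},{"dx":-0.0378,"dy":0.08,"dz":0.058,"rx":0,"ry":0,"rz":0,"gripper":0.5},{"dx":-0.0378,"dy":0.10,"dz":0.058,"rx":0,"ry":0,"rz":0,"gripper":0.5},{"dx":-0.0378,"dy":0.12,"dz":0.058,"rx":0,"ry":0,"rz":0,"gripper":0.5},{"dx":-0.0378,"dy":0.1275,"dz":0.058,"rx":0,"ry":0,"rz":0,"gripper":0.5},{"dx":-0.0378,"dy":0.1275,"dz":0.058,"rx":0,"ry":0,"rz":0,"gripper":0.5},{"dx":-0.0378,"dy":0.1275,"dz":0.058,"rx":0,"ry":0,"rz":0,"gripper":0.25},{"dx":-0.0378,"dy":0.1275,"dz":0.058,"rx":0,"ry":0,"rz":0,"gripper":0.08},{"dx":-0.0378,"dy":0.1275,"dz":0.058,"rx":0,"ry":0,"rz":0,"gripper":0.08},{"dx":-0.0378,"dy":0.1275,"dz":0.058,"rx":0,"ry":0,"rz":0,"gripper":0.08},{"dx":-0.0378,"dy":0.1275,"dz":0.058,"rx":0,"ry":0,"rz":0,"gripper":0.08},{"dx":-0.0378,"dy":0.1275,"dz":0.058,"rx":0,"ry":0,"rz":0,"gripper":0.08}]' 40
```

```text
time: 18.42
tool_pos: [0.5324, 0.1969, 0.0736]
tool_rot: [-1.571, 0.001, 1.258]
contact_force: [-1.4, -5.0, 4.0]
opening: 0.0134
```

```bash
python3 -m creep '[{"dx":0,"dy":0,"dz":0,"rx":0,"ry":0.1,"rz":0,"gripper":0.08},{"dx":0,"dy":0,"dz":0,"rx":0,"ry":0.22,"rz":0,"gripper":0.08},{"dx":0,"dy":0,"dz":0,"rx":0,"ry":0.35,"rz":0,"gripper":0.08},{"dx":0,"dy":0,"dz":0,"rx":0,"ry":0.48,"rz":0,"gripper":0.08},{"dx":0,"dy":0,"dz":0,"rx":0,"ry":0.61,"rz":0,"gripper":0.08},{"dx":0,"dy":0,"dz":0,"rx":0,"ry":0.74,"rz":0,"gripper":0.08},{"dx":0,"dy":0,"dz":0,"rx":0,"ry":0.87,"rz":0,"gripper":0.08},{"dx":0,"dy":0,"dz":0,"rx":0,"ry":1.0,"rz":0,"gripper":0.08},{"dx":0,"dy":0,"dz":0,"rx":0,"ry":1.1,"rz":0,"gripper":0.08},{"dx":0,"dy":0,"dz":0,"rx":0,"ry":1.1,"rz":0,"gripper":0.08}]'; python3 -c "
from h import *
s=status.observe();print(s['torque'].round(3),s['qpos'].round(2),np.rad2deg(s['tool_rot']))
p,d=read_camera('side');crop(p,180,120,300,210,6,'pics/s7.png')"
```

```text
time: 19.68
tool_pos: [0.5324, 0.197, 0.0735]
tool_rot: [-1.572, 0.0, 0.158]
contact_force: [-1.6, -5.1, 3.9]
opening: 0.014
[-0.976  0.351 -0.234] [ 0.22  0.6   1.61 -0.    0.93  0.06] [-9.00586587e+01  2.80452481e-02  9.05046817e+00]
```

View pics/s7.png

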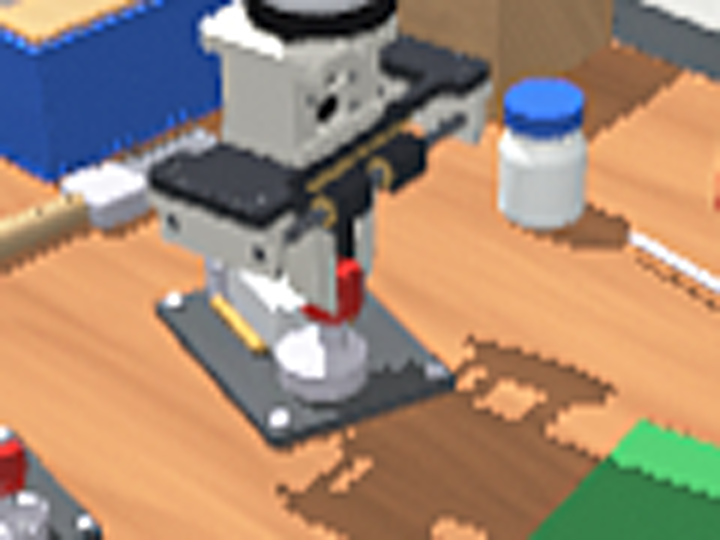

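The bar is turning with the gripper: knob at about 1.14 rad, torque about 0.23 N m, which is just friction. The wrist has range to spare, so I'll go on to about 1.85 rad and then take small steps while watching the torque.

```bash
python3 -m creep '[{"dx":0,"dy":0,"dz":0,"rx":0,"ry":0.1,"rz":0,"gripper":0.08},{"dx":0,"dy":0,"dz":0,"rx":0,"ry":0.2,"rz":0,"gripper":0.08},{"dx":0,"dy":0,"dz":0,"rx":0,"ry":0.3,"rz":0,"gripper":0.08},{"dx":0,"dy":0,"dz":0,"rx":0,"ry":0.4,"rz":0,"gripper":0.08},{"dx":0,"dy":0,"dz":0,"rx":0,"ry":0.5,"rz":0,"gripper":0.08},{"dx":0,"dy":0,"dz":0,"rx":0,"ry":0.6,"rz":0,"gripper":0.08},{"dx":0,"dy":0,"dz":0,"rx":0,"ry":0.7,"rz":0,"gripper":0.08},{"dx":0,"dy":0,"dz":0,"rx":0,"ry":0.7,"rz":0,"gripper":0.08}]' 60; cat > tq.py <<'E'
from h import *
s=status.observe();print('torque',s['torque'].round(3),'j6 eff',round(s['joint_efforts'][5],3),'q6',s['qpos'][5].round(3),'knob by yaw',round(np.deg2rad(74.2)-s['tool_rot'][2],3),'F',s['contact_force'].round(1),'pos',s['tool_pos'].round(4),s['time'])
E
python3 tq.py
```

```text
time: 20.72
tool_pos: [0.5325, 0.197, 0.0736]
tool_rot: [-1.572, -0.001, -0.542]
contact_force: [-0.8, -5.3, 3.8]
opening: 0.0136
torque [-0.964  0.377 -0.136] j6 eff 0.292 q6 0.762 knob by yaw 1.837 F [-0.8 -5.3  3.8] pos [0.5325 0.197  0.0736] 20.725
```

```bash
for i in 1; do python3 -m creep '[{"dx":0,"dy":0,"dz":0,"rx":0,"ry":0.06,"rz":0,"gripper":0.08},{"dx":0,"dy":0,"dz":0,"rx":0,"ry":0.06,"rz":0,"gripper":0.08}]'; done; python3 tq.py; python3 -m creep '[{"dx":0,"dy":0,"dz":0,"rx":0,"ry":0.06,"rz":0,"gripper":0.08},{"dx":0,"dy":0,"dz":0,"rx":0,"ry":0.06,"rz":0,"gripper":0.08}]'; python3 tq.py; python3 -m creep '[{"dx":0,"dy":0,"dz":0,"rx":0,"ry":0.06,"rz":0,"gripper":0.08},{"dx":0,"dy":0,"dz":0,"rx":0,"ry":0.06,"rz":0,"gripper":0.08}]'; python3 tq.py
```

```text
time: 20.98
tool_pos: [0.5325, 0.1969, 0.0736]
tool_rot: [-1.572, -0.001, -0.601]
contact_force: [-0.4, -5.2, 4.3]
opening: 0.0137
torque [-0.947  0.321  0.097] j6 eff 0.268 q6 0.822 knob by yaw 1.896 F [-0.4 -5.2  4.3] pos [0.5325 0.1969 0.0736] 20.975
time: 21.22
tool_pos: [0.5325, 0.1969, 0.0736]
tool_rot: [-1.572, -0.001, -0.66]
contact_force: [-0.1, -5.8, 4.5]
opening: 0.0137
torque [-0.955  0.33   0.373] j6 eff 0.627 q6 0.881 knob by yaw 1.955 F [-0.1 -5.8  4.5] pos [0.5325 0.1969 0.0736] 21.225
time: 21.48
tool_pos: [0.5324, 0.1968, 0.0735]
tool_rot: [-1.572, -0.001, -0.719]
contact_force: [-0.4, -5.5, 4.4]
opening: 0.0136
torque [-1.026  0.304  1.108] j6 eff 1.332 q6 0.94 knob by yaw 2.014 F [-0.4 -5.5  4.4] pos [0.5324 0.1968 0.0735] 21.475
```

The eccentric met the housing at about 1.93 rad and the torque is now climbing steeply. Opening is steady, so the bar isn't slipping. I'll aim for about 2.08-2.1.

```bash
python3 -m creep '[{"dx":0,"dy":0,"dz":0,"rx":0,"ry":0.04,"rz":0,"gripper":0.08},{"dx":0,"dy":0,"dz":0,"rx":0,"ry":0.04,"rz":0,"gripper":0.08}]'; python3 tq.py
```

```text
time: 21.72
tool_pos: [0.5324, 0.1968, 0.0736]
tool_rot: [-1.572, -0.002, -0.758]
contact_force: [-2.2, -4.9, 3.7]
opening: 0.0136
torque [-1.008  0.395  1.281] j6 eff 1.462 q6 0.98 knob by yaw 2.053 F [-2.2 -4.9  3.7] pos [0.5324 0.1968 0.0736] 21.725
```

```bash
python3 -m creep '[{"dx":0,"dy":0,"dz":0,"rx":0,"ry":0.05,"rz":0,"gripper":0.08},{"dx":0,"dy":0,"dz":0,"rx":0,"ry":0.05,"rz":0,"gripper":0.08},{"dx":0,"dy":0,"dz":0,"rx":0,"ry":0.05,"rz":0,"gripper":0.08}]'; python3 tq.py
```

```text
time: 22.1
tool_pos: [0.5325, 0.1969, 0.0736]
tool_rot: [-1.572, -0.002, -0.807]
contact_force: [-0.1, -5.9, 3.6]
opening: 0.014
torque [-0.827  0.285  1.494] j6 eff 1.478 q6 1.029 knob by yaw 2.102 F [-0.1 -5.9  3.6] pos [0.5325 0.1969 0.0736] 22.1
```

The torque is levelling off near 1.5 N m and the opening is creeping up, so the bar may be twisting in the pads. I'll let go, rise and look at the true knob angle.

```bash
python3 -m creep '[{"dx":0,"dy":0,"dz":0,"rx":0,"ry":0,"rz":0,"gripper":0.5},{"dx":0,"dy":0,"dz":0,"rx":0,"ry":0,"rz":0,"gripper":0.5},{"dx":0,"dy":0,"dz":0,"rx":0,"ry":0,"rz":0,"gripper":0.5},{"dx":0,"dy":0,"dz":0,"rx":0,"ry":0,"rz":0,"gripper":0.5},{"dx":0,"dy":-0.03,"dz":0,"rx":0,"ry":0,"rz":0,"gripper":0.5},{"dx":0,"dy":-0.09,"dz":-0.02,"rx":0,"ry":0,"rz":0,"gripper":0.5},{"dx":0,"dy":-0.13,"dz":-0.06,"rx":0,"ry":0,"rz":0,"gripper":0.5},{"dx":0,"dy":-0.13,"dz":-0.06,"rx":0,"ry":0,"rz":0,"gripper":0.5},{"dx":0,"dy":-0.13,"dz":-0.06,"rx":0,"ry":0,"rz":0,"gripper":0.5},{"dx":0,"dy":-0.13,"dz":-0.06,"rx":0,"ry":0,"rz":0,"gripper":0.5}]'; python3 meas.py w8
```

```text
time: 23.35
tool_pos: [0.4888, 0.1568, 0.2018]
tool_rot: [-1.573, 0.001, -0.812]
contact_force: [0.5, 0.1, -0.2]
opening: 0.0456
[0.48878719 0.15677673 0.20182645] [-9.01031212e+01  8.57624562e-02 -4.65049034e+01] t 23.35 qv [ 0.001  0.006 -0.002 -0.001  0.003  0.   ]
plate fixture frame [-0.0004 -0.0004] [0.1104 0.1501] 0.08 z 0.0095 9181
blank top fixture frame [0.0003 0.0194] [0.04   0.0622] 1.66 z 0.0417 3280
bar top fixture frame [-0.0003 -0.0393] [0.0335 0.014 ] 67.33 z 0.0791 672
disc fixture frame [-0.0085 -0.0321] [0.054  0.0456] 76.76 z 0.0284 900
stop fixture frame [-0.0006  0.0591] [0.0501 0.0181] 0.07 z 0.0389 1213
```

View pics/w8.png

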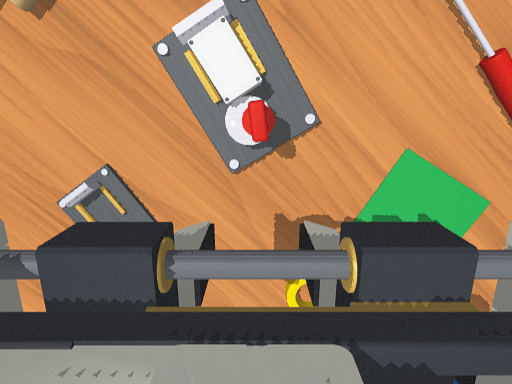

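The bar stands at 112.7°, i.e. 1.97 rad, while the gripper yaw read 2.10, so the bar did slip about 0.13 rad in the pads. I'll check the housing's seating precisely before regrasping.

```bash
cat > bl.py <<'E'
import sys
from h import *
n=sys.argv[1];p,d,c,T,W=load(n);Z=W[...,2]
yw=np.deg2rad(-15.8);ex=np.array([np.cos(yw),np.sin(yw)]);ey=np.array([-ex[1],ex[0]])
F=W[...,:2]-np.array([.543,.2354]);fx=F@ex;fy=F@ey
hsv=cv2.cvtColor(p,cv2.COLOR_RGB2HSV)
m=(abs(fx)<.03)&(fy>-.02)&(fy<.062)&(Z>.0405)&(Z<.045)&(hsv[...,1]<60);m[222:]=0
m=cv2.morphologyEx(m.astype(np.uint8),cv2.MORPH_OPEN,np.ones((3,3),np.uint8))>0
q=np.stack([fx[m],fy[m]],-1).astype(np.float32);r=cv2.minAreaRect(q);print('blank',np.round(r[0],4),np.round(r[1],4),r[2])
for x0 in(-.015,-.005,.005,.015):
    s=m&(abs(fx-x0)<.004);print('x',x0,'y ends',np.percentile(fy[s],1).round(4),np.percentile(fy[s],99).round(4))
b=(Z>.076)&(Z<.09)&(hsv[...,1]>120)&(np.hypot(fx,fy+.039)<.025);b[222:]=0
q=np.stack([fx[b],fy[b]],-1);u,s,v=np.linalg.svd(q-q.mean(0));print('bar pca',np.rad2deg(np.arctan2(v[0,1],v[0,0])))
u0,v0,u1,v1=map(int,sys.argv[2:6]);crop(p,u0,v0,u1,v1,4,f'pics/c_{n}.png')
E
python3 bl.py w8 140 0 330 180; python3 bl.py w6 170 50 340 180
```

```text
blank [0.0003 0.0201] [0.0398 0.0632] 1.4227451086044312
x -0.015 y ends -0.0101 0.0501
x -0.005 y ends -0.0098 0.0505
x 0.005 y ends -0.0101 0.0501
x 0.015 y ends -0.0097 0.0511
bar pca -112.40637856800213
blank [-0.0007  0.0147] [0.0628 0.0391] 89.79106140136719
x -0.015 y ends -0.015 0.0459
x -0.005 y ends -0.0157 0.046
x 0.005 y ends -0.0157 0.045
x 0.015 y ends -0.0155 0.0445
bar pca -1.5271527342936408
```

View pics/c_w8.png

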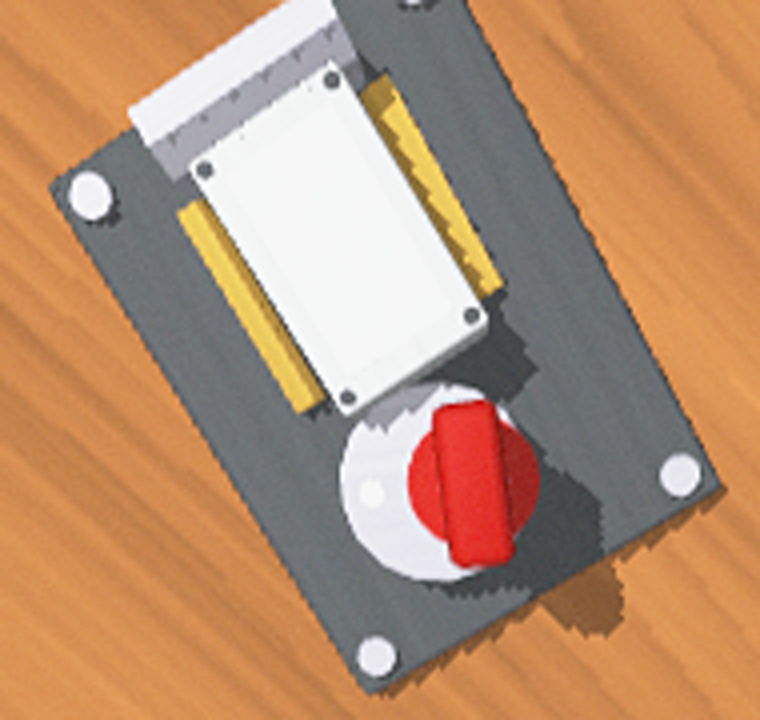

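The housing has moved to the stop: its centre is now at about y = 20-21 mm, 5 mm from where it was set down, and the bevel is covered along its end. It needs about 0.1 rad more to be firm, so I'll regrasp the bar aligned with its present angle, the second grasp.

```bash
python3 -c "
from h import *
go(.5324,.1979,.073,-38.3)"
```

```text
t 23.4 pos [0.4888 0.1568 0.2018] rot [-9.011e+01  9.000e-02 -4.650e+01] F [-0.3 -0.3 -0.1] op 0.0458
d [0.0004 0.1287 0.0602] w [ 0.0019 -0.1431 -0.0017] n 2.2728636119674115
```

```bash
python3 -m creep '[{"dx":0,"dy":0.03,"dz":0.05,"rx":0,"ry":-0.143,"rz":0,"gripper":0.5},{"dx":0,"dy":0.06,"dz":0.06,"rx":0.0019,"ry":-0.143,"rz":-0.0017,"gripper":0.5},{"dx":0,"dy":0.08,"dz":0.06,"rx":0.0019,"ry":-0.143,"rz":-0.0017,"gripper":0.5},{"dx":0,"dy":0.10,"dz":0.06,"rx":0.0019,"ry":-0.143,"rz":-0.0017,"gripper":0.5},{"dx":0,"dy":0.12,"dz":0.06,"rx":0.0019,"ry":-0.143,"rz":-0.0017,"gripper":0.5},{"dx":0,"dy":0.1287,"dz":0.06,"rx":0.0019,"ry":-0.143,"rz":-0.0017,"gripper":0.5},{"dx":0,"dy":0.1287,"dz":0.06,"rx":0.0019,"ry":-0.143,"rz":-0.0017,"gripper":0.5},{"dx":0,"dy":0.1287,"dz":0.06,"rx":0.0019,"ry":-0.143,"rz":-0.0017,"gripper":0.25},{"dx":0,"dy":0.1287,"dz":0.06,"rx":0.0019,"ry":-0.143,"rz":-0.0017,"gripper":0.0},{"dx":0,"dy":0.1287,"dz":0.06,"rx":0.0019,"ry":-0.143,"rz":-0.0017,"gripper":0.0},{"dx":0,"dy":0.1287,"dz":0.06,"rx":0.0019,"ry":-0.143,"rz":-0.0017,"gripper":0.0},{"dx":0,"dy":0.1287,"dz":0.06,"rx":0.0019,"ry":-0.143,"rz":-0.0017,"gripper":0.0},{"dx":0,"dy":0.1287,"dz":0.06,"rx":0.0019,"ry":-0.143,"rz":-0.0017,"gripper":0.0}]' 60; python3 tq.py;  python3 -m creep '[{"dx":0,"dy":0,"dz":0,"rx":0,"ry":0.04,"rz":0,"gripper":0.0},{"dx":0,"dy":0,"dz":0,"rx":0,"ry":0.08,"rz":0,"gripper":0.0},{"dx":0,"dy":0,"dz":0,"rx":0,"ry":0.08,"rz":0,"gripper":0.0}]'; python3 tq.py
```

```text
time: 25.02
tool_pos: [0.533, 0.1976, 0.0749]
tool_rot: [-1.568, -0.003, -0.669]
contact_force: [2.0, -2.6, 2.1]
opening: 0.0136
torque [-0.47  -0.063 -0.033] j6 eff -0.05 q6 0.89 knob by yaw 1.964 F [ 2.  -2.6  2.1] pos [0.533  0.1976 0.0749] 25.025
time: 25.4
tool_pos: [0.5329, 0.1975, 0.0749]
tool_rot: [-1.569, -0.003, -0.746]
contact_force: [1.7, -3.4, 4.3]
opening: 0.0134
torque [-0.712 -0.096  1.138] j6 eff 1.313 q6 0.968 knob by yaw 2.042 F [ 1.7 -3.4  4.3] pos [0.5329 0.1975 0.0749] 25.4
```

```bash
python3 -m creep '[{"dx":0,"dy":0,"dz":0,"rx":0,"ry":0.04,"rz":0,"gripper":0.0},{"dx":0,"dy":0,"dz":0,"rx":0,"ry":0.06,"rz":0,"gripper":0.0},{"dx":0,"dy":0,"dz":0,"rx":0,"ry":0.06,"rz":0,"gripper":0.0}]'; python3 tq.py; python3 -m creep '[{"dx":0,"dy":0,"dz":0,"rx":0,"ry":0.04,"rz":0,"gripper":0.0},{"dx":0,"dy":0,"dz":0,"rx":0,"ry":0.06,"rz":0,"gripper":0.0},{"dx":0,"dy":0,"dz":0,"rx":0,"ry":0.06,"rz":0,"gripper":0.0}]'; python3 tq.py
python3 - <<'E'
from h import *
p,d=read_camera('side');crop(p,180,120,300,210,6,'pics/s9.png')
E
```

```text
time: 25.78
tool_pos: [0.5331, 0.1976, 0.0749]
tool_rot: [-1.568, -0.003, -0.807]
contact_force: [2.3, -4.5, 4.9]
opening: 0.0141
torque [-0.751 -0.259  1.366] j6 eff 1.446 q6 1.029 knob by yaw 2.102 F [ 2.3 -4.5  4.9] pos [0.5331 0.1976 0.0749] 25.775
time: 26.15
tool_pos: [0.5332, 0.1978, 0.075]
tool_rot: [-1.567, -0.003, -0.868]
contact_force: [3.8, -3.1, 5.0]
opening: 0.0147
torque [-0.59  -0.465  1.523] j6 eff 1.626 q6 1.089 knob by yaw 2.163 F [ 3.8 -3.1  5. ] pos [0.5332 0.1978 0.075 ] 26.15
```

View pics/s9.png

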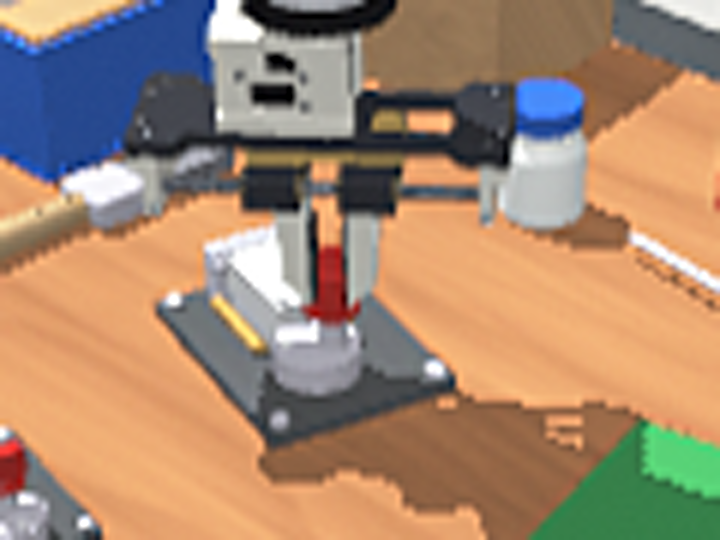

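The torque has reached about 1.6 N m and the opening is starting to grow again. I'll let go and check the true angle.

```bash
python3 -m creep '[{"dx":0,"dy":0,"dz":0,"rx":0,"ry":0,"rz":0,"gripper":0.5},{"dx":0,"dy":0,"dz":0,"rx":0,"ry":0,"rz":0,"gripper":0.5},{"dx":0,"dy":0,"dz":0,"rx":0,"ry":0,"rz":0,"gripper":0.5},{"dx":0,"dy":0,"dz":0,"rx":0,"ry":0,"rz":0,"gripper":0.5},{"dx":0,"dy":-0.03,"dz":0,"rx":0,"ry":0,"rz":0,"gripper":0.5},{"dx":0,"dy":-0.09,"dz":-0.02,"rx":0,"ry":0,"rz":0,"gripper":0.5},{"dx":0,"dy":-0.13,"dz":-0.06,"rx":0,"ry":0,"rz":0,"gripper":0.5},{"dx":0,"dy":-0.13,"dz":-0.06,"rx":0,"ry":0,"rz":0,"gripper":0.5},{"dx":0,"dy":-0.13,"dz":-0.06,"rx":0,"ry":0,"rz":0,"gripper":0.5},{"dx":0,"dy":-0.13,"dz":-0.06,"rx":0,"ry":0,"rz":0,"gripper":0.5}]'; python3 meas.py w10; python3 bl.py w10 140 0 330 180
```

```text
time: 27.45
tool_pos: [0.4862, 0.1592, 0.203]
tool_rot: [-1.571, 0.0, -0.869]
contact_force: [-0.3, 0.7, -1.2]
opening: 0.0457
[0.48616678 0.1592491  0.2029751 ] [-8.99947263e+01  1.08495356e-03 -4.97794785e+01] t 27.45 qv [ 0.     0.005 -0.001 -0.001  0.001 -0.002]
plate fixture frame [-0.0004 -0.0005] [0.1102 0.1498] 0.07 z 0.0095 9151
blank top fixture frame [0.0003 0.0194] [0.04   0.0621] 1.42 z 0.0417 3228
bar top fixture frame [-0.0003 -0.0392] [0.0332 0.0139] 66.71 z 0.0791 666
disc fixture frame [-0.0084 -0.0318] [0.0546 0.0455] 76.05 z 0.0284 905
stop fixture frame [-0.0006  0.059 ] [0.0179 0.05  ] 89.93 z 0.039 1210
blank [0.0002 0.0203] [0.0396 0.0637] 1.283967137336731
x -0.015 y ends -0.0109 0.0506
x -0.005 y ends -0.0103 0.0504
x 0.005 y ends -0.0103 0.0511
x 0.015 y ends -0.0102 0.0515
bar pca -113.05718010888798
```

View pics/c_w10.png

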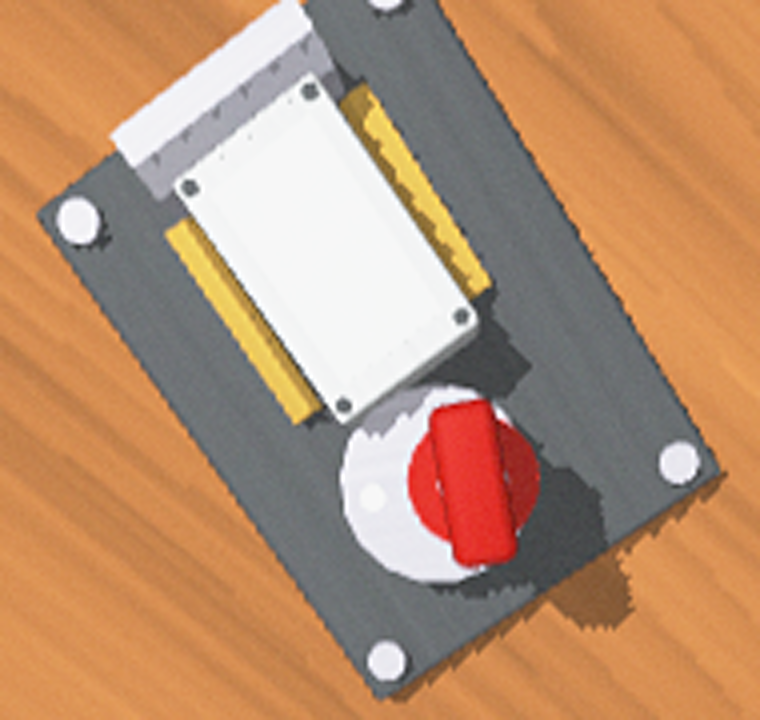

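The knob only advanced to 1.976 rad, and the housing reads about 1.3° skew, as if the eccentric's rubbing had turned it within the guide clearance. I'll verify that skew with image edge lines.

```bash
cat > sk.py <<'E'
import sys
from h import *
n=sys.argv[1];p,d,c,T,W=load(n);hsv=cv2.cvtColor(p,cv2.COLOR_RGB2HSV)
yw=np.deg2rad(-15.8);ex=np.array([np.cos(yw),np.sin(yw)]);ey=np.array([-ex[1],ex[0]])
org=np.array([.543,.2354])
g=cv2.cvtColor(p,cv2.COLOR_RGB2GRAY).astype(np.float32)
def samp(fx,fy,z):
    X=np.r_[org+fx*ex+fy*ey,z];u,v=proj(X,c,T);return cv2.getRectSubPix(g,(1,1),(float(u),float(v)))[0,0]
def edge(axis,pos,rng,z,lo=-.004,hi=.004,tag=''):
    # scan across; strongest gradient
    out=[]
    for t in np.linspace(*rng,15):
        s=np.linspace(pos+lo,pos+hi,81)
        v=np.array([samp(a,t,z) if axis=='x' else samp(t,a,z) for a in s]);v=cv2.GaussianBlur(v[:,None],(1,9),0)[:,0]
        k=np.argmax(abs(np.gradient(v)));out.append((t,s[k]))
    o=np.array(out);m=np.ones(len(o),bool)
    for _ in range(3):
        f=np.polyfit(o[m,0],o[m,1],1);r=o[:,1]-np.polyval(f,o[:,0]);m=abs(r)<max(2*r[m].std(),2e-4)
    print(tag,'slope deg',np.rad2deg(np.arctan(f[0])).round(2),'at mid',(np.polyval(f,np.mean(rng))*1e3).round(2),'mm rms',(r[m].std()*1e3).round(2),m.sum())
y0=float(sys.argv[2])
edge('x',-.02,(y0-.025,y0+.025),.042,tag='blank -x side')
edge('x',.02,(y0-.025,y0+.025),.042,tag='blank +x side')
edge('y',y0+.032,(-.015,.015),.042,tag='blank +y end')
edge('y',y0-.032,(-.015,.015),.042,tag='blank -y end')
edge('x',-.03,(.0,.045),.016,-.003,.003,tag='guide -x outer')
edge('x',.03,(.0,.045),.016,-.003,.003,tag='guide +x outer')
edge('y',.068,(-.02,.02),.040,tag='stop back')
edge('x',-.055,(-.05,.05),.010,tag='plate -x');edge('x',.055,(-.05,.05),.010,tag='plate +x')
E
python3 sk.py w10 .0205; echo; python3 sk.py w6 .0165; echo; python3 sk.py w8 .0205
```

```text
blank -x side slope deg -1.52 at mid -19.39 mm rms 0.05 15
blank +x side slope deg -1.69 at mid 20.09 mm rms 0.05 15
blank +y end slope deg 1.66 at mid 52.09 mm rms 0.09 12
blank -y end slope deg 1.35 at mid -11.15 mm rms 0.06 12
guide -x outer slope deg -0.01 at mid -30.28 mm rms 0.08 13
guide +x outer slope deg -0.14 at mid 29.59 mm rms 0.1 13
stop back slope deg 0.13 at mid 67.95 mm rms 0.08 15
plate -x slope deg -0.04 at mid -55.0 mm rms 0.18 15
plate +x slope deg -0.12 at mid 54.59 mm rms 0.12 14

blank -x side slope deg 0.62 at mid -21.02 mm rms 0.28 15
blank +x side slope deg -0.34 at mid 18.64 mm rms 0.24 15
blank +y end slope deg 0.07 at mid 46.41 mm rms 0.02 15
blank -y end slope deg -0.35 at mid -16.55 mm rms 0.21 14
guide -x outer slope deg -0.38 at mid -30.69 mm rms 0.27 14
guide +x outer slope deg 0.57 at mid 29.81 mm rms 0.11 12
stop back slope deg -0.72 at mid 65.91 mm rms 0.21 15
plate -x slope deg -0.21 at mid -54.99 mm rms 0.24 15
plate +x slope deg 0.11 at mid 54.31 mm rms 0.4 15

blank -x side slope deg -1.57 at mid -19.34 mm rms 0.08 14
blank +x side slope deg -1.74 at mid 20.09 mm rms 0.07 15
blank +y end slope deg 1.87 at mid 52.06 mm rms 0.17 14
blank -y end slope deg 1.77 at mid -11.25 mm rms 0.07 14
guide -x outer slope deg -0.13 at mid -30.37 mm rms 0.16 15
guide +x outer slope deg -0.15 at mid 29.6 mm rms 0.08 13
stop back slope deg -0.14 at mid 67.96 mm rms 0.09 13
plate -x slope deg -0.15 at mid -55.03 mm rms 0.11 13
plate +x slope deg -0.1 at mid 54.49 mm rms 0.15 14
```

The skew is real: all four housing edges read 1.4-1.7° while the guides, stop and plate read about 0°. The eccentric's rubbing turned the housing so that only one corner bears on the stop. To fix it I'll back the knob off a little, square the housing with a light grip on its long sides, let go, and tighten again.

```bash
python3 -c "
from h import *
go(.5324,.1979,.073,-39)"
```

```text
t 27.5 pos [0.4862 0.1593 0.2029] rot [-90.     0.   -49.77] F [ 0.7 -0.3 -0.6] op 0.0464
d [0.0003 0.1299 0.0602] w [-0.    -0.188 -0.   ] n 2.291608028842563
```

```bash
python3 -m creep '[{"dx":0,"dy":0.03,"dz":0.05,"rx":0,"ry":-0.1,"rz":0,"gripper":0.5},{"dx":0,"dy":0.06,"dz":0.06,"rx":0,"ry":-0.188,"rz":0,"gripper":0.5},{"dx":0,"dy":0.08,"dz":0.06,"rx":0,"ry":-0.188,"rz":0,"gripper":0.5},{"dx":0,"dy":0.11,"dz":0.06,"rx":0,"ry":-0.188,"rz":0,"gripper":0.5},{"dx":0,"dy":0.13,"dz":0.06,"rx":0,"ry":-0.188,"rz":0,"gripper":0.5},{"dx":0,"dy":0.13,"dz":0.06,"rx":0,"ry":-0.188,"rz":0,"gripper":0.5},{"dx":0,"dy":0.13,"dz":0.06,"rx":0,"ry":-0.188,"rz":0,"gripper":0.2},{"dx":0,"dy":0.13,"dz":0.06,"rx":0,"ry":-0.188,"rz":0,"gripper":0.0},{"dx":0,"dy":0.13,"dz":0.06,"rx":0,"ry":-0.188,"rz":0,"gripper":0.0},{"dx":0,"dy":0.13,"dz":0.06,"rx":0,"ry":-0.188,"rz":0,"gripper":0.0},{"dx":0,"dy":0.13,"dz":0.06,"rx":0,"ry":-0.188,"rz":0,"gripper":0.0}]' 60; python3 tq.py;  python3 -m creep '[{"dx":0,"dy":0,"dz":0,"rx":0,"ry":-0.1,"rz":0,"gripper":0.0},{"dx":0,"dy":0,"dz":0,"rx":0,"ry":-0.2,"rz":0,"gripper":0.0},{"dx":0,"dy":0,"dz":0,"rx":0,"ry":-0.3,"rz":0,"gripper":0.0},{"dx":0,"dy":0,"dz":0,"rx":0,"ry":-0.4,"rz":0,"gripper":0.0},{"dx":0,"dy":0,"dz":0,"rx":0,"ry":-0.4,"rz":0,"gripper":0.0},{"dx":0,"dy":0,"dz":0,"rx":0,"ry":-0.4,"rz":0,"gripper":0.4},{"dx":0,"dy":0,"dz":0,"rx":0,"ry":-0.4,"rz":0,"gripper":0.5},{"dx":0,"dy":0,"dz":0,"rx":0,"ry":-0.4,"rz":0,"gripper":0.6},{"dx":0,"dy":-0.03,"dz":0,"rx":0,"ry":-0.4,"rz":0,"gripper":0.6},{"dx":0,"dy":-0.05,"dz":0,"rx":0,"ry":-0.4,"rz":0,"gripper":0.65},{"dx":0,"dy":-0.05,"dz":0,"rx":0,"ry":-0.4,"rz":0,"gripper":0.65}]'; python3 tq.py; python3 -c "
from h import *
go(.5480,.2537,.110,-15.8)
go(.5480,.2537,.037,-15.8)"
```

```text
time: 28.88
tool_pos: [0.5331, 0.1976, 0.0751]
tool_rot: [-1.568, -0.003, -0.681]
contact_force: [1.6, -2.3, 3.5]
opening: 0.0138
torque [-0.339 -0.005  0.01 ] j6 eff -0.001 q6 0.902 knob by yaw 1.976 F [ 1.6 -2.3  3.5] pos [0.5331 0.1976 0.0751] 28.875
time: 30.25
tool_pos: [0.5332, 0.198, 0.1258]
tool_rot: [-1.568, -0.005, -0.281]
contact_force: [0.6, 0.3, -0.2]
opening: 0.0596
torque [-0.118  0.068  0.   ] j6 eff 0.002 q6 0.502 knob by yaw 1.576 F [ 0.6  0.3 -0.2] pos [0.5332 0.198  0.1258] 30.25
t 30.25 pos [0.5332 0.198  0.1258] rot [-89.85  -0.29 -16.12] F [ 0.6  0.3 -0.2] op 0.0596
d [-0.0014  0.0159  0.0576] w [-0.0025 -0.0055  0.0051] n 0.9560175541435071
t 30.25 pos [0.5332 0.198  0.1258] rot [-89.85  -0.29 -16.12] F [ 0.6  0.3 -0.2] op 0.0596
d [-0.0017  0.0889  0.0574] w [-0.0025 -0.0055  0.0051] n 1.693192757602232
```

```bash
python3 -m creep '[{"dx":-0.0015,"dy":0.0,"dz":0.05,"rx":-0.0025,"ry":-0.0055,"rz":0.005,"gripper":0.65},{"dx":-0.0015,"dy":0.02,"dz":0.0574,"rx":-0.0025,"ry":-0.0055,"rz":0.005,"gripper":0.65},{"dx":-0.0015,"dy":0.05,"dz":0.0574,"rx":-0.0025,"ry":-0.0055,"rz":0.005,"gripper":0.65},{"dx":-0.0015,"dy":0.075,"dz":0.0574,"rx":-0.0025,"ry":-0.0055,"rz":0.005,"gripper":0.65},{"dx":-0.0015,"dy":0.088,"dz":0.0574,"rx":-0.0025,"ry":-0.0055,"rz":0.005,"gripper":0.65},{"dx":-0.0015,"dy":0.088,"dz":0.0574,"rx":-0.0025,"ry":-0.0055,"rz":0.005,"gripper":0.65},{"dx":-0.0015,"dy":0.088,"dz":0.0574,"rx":-0.0025,"ry":-0.0055,"rz":0.005,"gripper":0.5},{"dx":-0.0015,"dy":0.088,"dz":0.0574,"rx":-0.0025,"ry":-0.0055,"rz":0.005,"gripper":0.35},{"dx":-0.0015,"dy":0.088,"dz":0.0574,"rx":-0.0025,"ry":-0.0055,"rz":0.005,"gripper":0.35},{"dx":-0.0015,"dy":0.088,"dz":0.0574,"rx":-0.0025,"ry":-0.0055,"rz":0.005,"gripper":0.35},{"dx":-0.0015,"dy":0.088,"dz":0.0574,"rx":-0.0025,"ry":-0.0055,"rz":0.005,"gripper":0.35},{"dx":-0.0015,"dy":0.088,"dz":0.0574,"rx":-0.0025,"ry":-0.0055,"rz":0.005,"gripper":0.35}]' 15; python3 tq.py; python3 -m creep '[{"dx":0,"dy":0,"dz":0.0005,"rx":0,"ry":0,"rz":0,"gripper":0.35},{"dx":0,"dy":0,"dz":0.001,"rx":0,"ry":0,"rz":0,"gripper":0.35},{"dx":0,"dy":0,"dz":0.0015,"rx":0,"ry":0,"rz":0,"gripper":0.35}]'; python3 tq.py
```

```text
time: 31.75
tool_pos: [0.5474, 0.2533, 0.037]
tool_rot: [-1.572, 0.002, -0.276]
contact_force: [-1.1, -2.3, 3.3]
opening: 0.0399
torque [-0.32  -0.102 -0.022] j6 eff -0.011 q6 0.582 knob by yaw 1.571 F [-1.1 -2.3  3.3] pos [0.5474 0.2533 0.037 ] 31.75
time: 32.12
tool_pos: [0.5474, 0.2535, 0.037]
tool_rot: [-1.574, 0.003, -0.275]
contact_force: [-2.0, -9.2, 6.1]
opening: 0.04
torque [-1.562  0.157 -0.058] j6 eff -0.049 q6 0.584 knob by yaw 1.57 F [-2.  -9.2  6.1] pos [0.5474 0.2535 0.037 ] 32.125
```

The opening is 40.0 mm with the jaws square to the fixture, and 9 N on the stop side. The housing is squared against the stop, so I'll let go, back away and check.

```bash
python3 -m creep '[{"dx":0,"dy":0,"dz":0,"rx":0,"ry":0,"rz":0,"gripper":0.5},{"dx":0,"dy":0,"dz":0,"rx":0,"ry":0,"rz":0,"gripper":0.65},{"dx":0,"dy":0,"dz":0,"rx":0,"ry":0,"rz":0,"gripper":0.65},{"dx":0,"dy":0,"dz":0,"rx":0,"ry":0,"rz":0,"gripper":0.65},{"dx":0,"dy":-0.02,"dz":0,"rx":0,"ry":0,"rz":0,"gripper":0.65},{"dx":0,"dy":-0.07,"dz":0,"rx":0,"ry":0,"rz":0,"gripper":0.6},{"dx":0,"dy":-0.12,"dz":-0.03,"rx":0,"ry":0,"rz":0,"gripper":0.5},{"dx":0,"dy":-0.16,"dz":-0.07,"rx":0.003,"ry":0,"rz":-0.003,"gripper":0.5},{"dx":0,"dy":-0.16,"dz":-0.09,"rx":0.003,"ry":0,"rz":-0.003,"gripper":0.5},{"dx":0,"dy":-0.16,"dz":-0.09,"rx":0.003,"ry":0,"rz":-0.003,"gripper":0.5},{"dx":0,"dy":-0.16,"dz":-0.09,"rx":0.003,"ry":0,"rz":-0.003,"gripper":0.5}]'; python3 meas.py w11; python3 bl.py w11 160 0 350 200; python3 sk.py w11 .021; python3 -c "
from h import *
go(.5324,.1979,.073,-16.1)"
```

```text
time: 33.5
tool_pos: [0.5231, 0.1688, 0.1954]
tool_rot: [-1.57, 0.002, -0.275]
contact_force: [0.0, -0.1, 0.4]
opening: 0.0459
[0.52311253 0.16878107 0.19538542] [-89.94490167   0.10416092 -15.78337355] t 33.5 qv [ 0.009  0.007 -0.008 -0.002  0.002 -0.001]
plate fixture frame [-0.0002 -0.0007] [0.1103 0.1493] 0.03 z 0.0094 9085
blank top fixture frame [-0.0012  0.0195] [0.04   0.0608] 0.1 z 0.0417 3184
bar top fixture frame [-0.0005 -0.0392] [0.0135 0.0336] 0.45 z 0.079 659
disc fixture frame [-0.0131 -0.0364] [0.0473 0.0379] 54.27 z 0.0284 931
stop fixture frame [-0.0004  0.059 ] [0.0501 0.0177] 0.17 z 0.0391 1240
blank [-0.0012  0.0206] [0.0394 0.0631] 0.4866776466369629
x -0.015 y ends -0.01 0.0513
x -0.005 y ends -0.0082 0.0506
x 0.005 y ends -0.0082 0.0511
x 0.015 y ends -0.0098 0.0518
bar pca -89.47681485787184
blank -x side slope deg -0.36 at mid -20.89 mm rms 0.23 15
blank +x side slope deg 0.36 at mid 18.38 mm rms 0.2 15
blank +y end slope deg -0.0 at mid 53.0 mm rms 0.0 14
blank -y end slope deg -0.03 at mid -11.29 mm rms 0.03 15
guide -x outer slope deg -0.4 at mid -30.41 mm rms 0.2 13
guide +x outer slope deg 0.21 at mid 29.67 mm rms 0.26 15
stop back slope deg -0.04 at mid 67.79 mm rms 0.02 14
plate -x slope deg 0.04 at mid -55.09 mm rms 0.26 15
plate +x slope deg -0.31 at mid 54.48 mm rms 0.3 15
t 33.55 pos [0.5232 0.169  0.1954] rot [-89.95   0.1  -15.75] F [ 0.1 -0.5  0.1] op 0.0462
d [0.0012 0.1224 0.0302] w [-0.0009  0.006  -0.0017] n 2.017449849530973
```

View pics/c_w11.png

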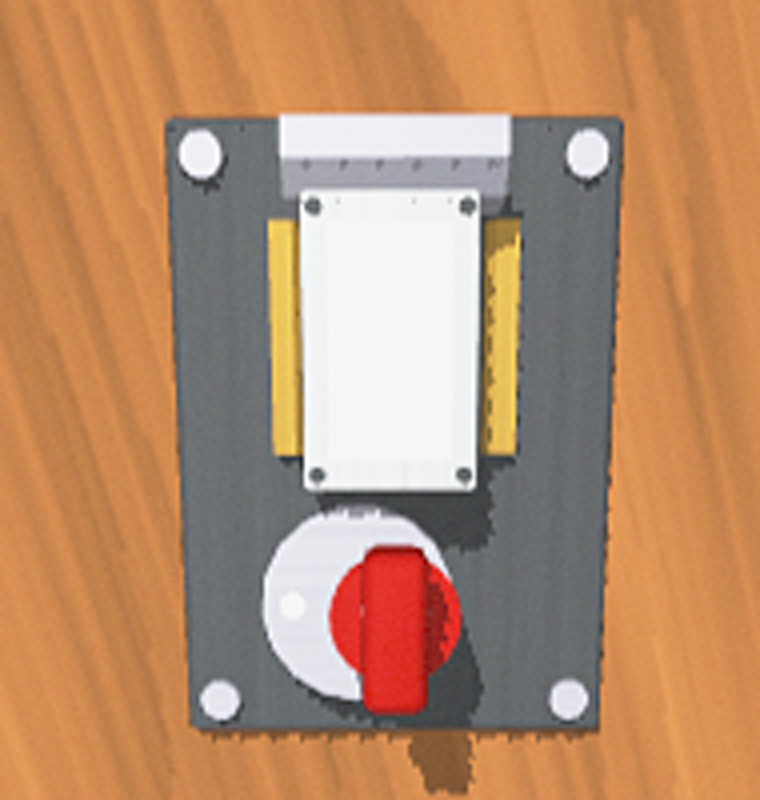

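The housing is now square against the stop: its end is at y = 53.0 mm with 0° slope, and the guides and stop look even around it. The knob is at 1.56 rad, clear of the housing. Regrasp and tighten.

```bash
python3 -m creep '[{"dx":0.001,"dy":0.03,"dz":0.03,"rx":-0.001,"ry":0,"rz":-0.002,"gripper":0.5},{"dx":0.001,"dy":0.06,"dz":0.03,"rx":-0.001,"ry":0,"rz":-0.002,"gripper":0.5},{"dx":0.001,"dy":0.09,"dz":0.03,"rx":-0.001,"ry":0,"rz":-0.002,"gripper":0.5},{"dx":0.001,"dy":0.11,"dz":0.03,"rx":-0.001,"ry":0,"rz":-0.002,"gripper":0.5},{"dx":0.001,"dy":0.122,"dz":0.03,"rx":-0.001,"ry":0,"rz":-0.002,"gripper":0.5},{"dx":0.001,"dy":0.122,"dz":0.03,"rx":-0.001,"ry":0,"rz":-0.002,"gripper":0.5},{"dx":0.001,"dy":0.122,"dz":0.03,"rx":-0.001,"ry":0,"rz":-0.002,"gripper":0.25},{"dx":0.001,"dy":0.122,"dz":0.03,"rx":-0.001,"ry":0,"rz":-0.002,"gripper":0},{"dx":0.001,"dy":0.122,"dz":0.03,"rx":-0.001,"ry":0,"rz":-0.002,"gripper":0},{"dx":0.001,"dy":0.122,"dz":0.03,"rx":-0.001,"ry":0,"rz":-0.002,"gripper":0},{"dx":0.001,"dy":0.122,"dz":0.03,"rx":-0.001,"ry":0,"rz":-0.002,"gripper":0}]' 60; python3 tq.py; python3 -m creep '[{"dx":0,"dy":0,"dz":0,"rx":0,"ry":0.1,"rz":0,"gripper":0},{"dx":0,"dy":0,"dz":0,"rx":0,"ry":0.2,"rz":0,"gripper":0},{"dx":0,"dy":0,"dz":0,"rx":0,"ry":0.3,"rz":0,"gripper":0},{"dx":0,"dy":0,"dz":0,"rx":0,"ry":0.34,"rz":0,"gripper":0},{"dx":0,"dy":0,"dz":0,"rx":0,"ry":0.34,"rz":0,"gripper":0}]'; python3 tq.py
```

```text
time: 34.92
tool_pos: [0.5325, 0.1972, 0.0752]
tool_rot: [-1.57, -0.002, -0.276]
contact_force: [-2.0, -0.6, 4.4]
opening: 0.0139
torque [-0.042  0.552 -0.077] j6 eff -0.047 q6 0.496 knob by yaw 1.571 F [-2.  -0.6  4.4] pos [0.5325 0.1972 0.0752] 34.925
time: 35.55
tool_pos: [0.5327, 0.1971, 0.0752]
tool_rot: [-1.569, -0.002, -0.615]
contact_force: [-2.1, -0.6, 5.5]
opening: 0.0137
torque [-0.127  0.594  0.022] j6 eff 0.247 q6 0.835 knob by yaw 1.91 F [-2.1 -0.6  5.5] pos [0.5327 0.1971 0.0752] 35.55
```

```bash
python3 -m creep '[{"dx":0,"dy":0,"dz":0,"rx":0,"ry":0.05,"rz":0,"gripper":0},{"dx":0,"dy":0,"dz":0,"rx":0,"ry":0.05,"rz":0,"gripper":0}]'; python3 tq.py; python3 -m creep '[{"dx":0,"dy":0,"dz":0,"rx":0,"ry":0.05,"rz":0,"gripper":0},{"dx":0,"dy":0,"dz":0,"rx":0,"ry":0.05,"rz":0,"gripper":0}]'; python3 tq.py;python3 -m creep '[{"dx":0,"dy":0,"dz":0,"rx":0,"ry":0.05,"rz":0,"gripper":0},{"dx":0,"dy":0,"dz":0,"rx":0,"ry":0.05,"rz":0,"gripper":0}]'; python3 tq.py
```

```text
time: 35.8
tool_pos: [0.5327, 0.1971, 0.0752]
tool_rot: [-1.569, -0.002, -0.665]
contact_force: [-1.8, -0.9, 5.4]
opening: 0.0137
torque [-0.065  0.585  0.111] j6 eff 0.248 q6 0.885 knob by yaw 1.96 F [-1.8 -0.9  5.4] pos [0.5327 0.1971 0.0752] 35.8
time: 36.05
tool_pos: [0.5327, 0.1971, 0.0752]
tool_rot: [-1.569, -0.002, -0.715]
contact_force: [-1.3, -0.1, 5.6]
opening: 0.0139
torque [-0.092  0.554  0.093] j6 eff 0.248 q6 0.935 knob by yaw 2.01 F [-1.3 -0.1  5.6] pos [0.5327 0.1971 0.0752] 36.05
time: 36.3
tool_pos: [0.5327, 0.197, 0.0752]
tool_rot: [-1.569, -0.002, -0.764]
contact_force: [-2.5, 0.1, 5.8]
opening: 0.0136
torque [-0.144  0.527  0.354] j6 eff 0.578 q6 0.985 knob by yaw 2.059 F [-2.5  0.1  5.8] pos [0.5327 0.197  0.0752] 36.3
```

The true contact with the squared housing comes at about 2.03 rad, so the earlier contact was against the skewed housing. Continuing to tighten.

```bash
python3 -m creep '[{"dx":0,"dy":0,"dz":0,"rx":0,"ry":0.05,"rz":0,"gripper":0},{"dx":0,"dy":0,"dz":0,"rx":0,"ry":0.05,"rz":0,"gripper":0}]'; python3 tq.py; python3 -m creep '[{"dx":0,"dy":0,"dz":0,"rx":0,"ry":0.05,"rz":0,"gripper":0},{"dx":0,"dy":0,"dz":0,"rx":0,"ry":0.05,"rz":0,"gripper":0}]'; python3 tq.py;python3 -m creep '[{"dx":0,"dy":0,"dz":0,"rx":0,"ry":0.05,"rz":0,"gripper":0},{"dx":0,"dy":0,"dz":0,"rx":0,"ry":0.05,"rz":0,"gripper":0}]'; python3 tq.py
```

```text
time: 36.55
tool_pos: [0.5326, 0.1969, 0.0752]
tool_rot: [-1.57, -0.003, -0.812]
contact_force: [-1.8, -0.5, 5.2]
opening: 0.0139
torque [-0.175  0.578  1.097] j6 eff 1.258 q6 1.034 knob by yaw 2.107 F [-1.8 -0.5  5.2] pos [0.5326 0.1969 0.0752] 36.55
time: 36.8
tool_pos: [0.5326, 0.1968, 0.0752]
tool_rot: [-1.57, -0.003, -0.861]
contact_force: [-2.5, -1.5, 5.3]
opening: 0.0139
torque [-0.182  0.594  1.472] j6 eff 1.684 q6 1.083 knob by yaw 2.156 F [-2.5 -1.5  5.3] pos [0.5326 0.1968 0.0752] 36.8
time: 37.05
tool_pos: [0.5328, 0.197, 0.0752]
tool_rot: [-1.569, -0.003, -0.911]
contact_force: [-2.6, 0.2, 5.6]
opening: 0.0143
torque [-0.04   0.541  1.545] j6 eff 1.805 q6 1.133 knob by yaw 2.206 F [-2.6  0.2  5.6] pos [0.5328 0.197  0.0752] 37.05
```

```bash
python3 -m creep '[{"dx":0,"dy":0,"dz":0,"rx":0,"ry":0.05,"rz":0,"gripper":0},{"dx":0,"dy":0,"dz":0,"rx":0,"ry":0.05,"rz":0,"gripper":0},{"dx":0,"dy":0,"dz":0,"rx":0,"ry":0.05,"rz":0,"gripper":0}]'; python3 tq.py; python3 -m creep '[{"dx":0,"dy":0,"dz":0,"rx":0,"ry":0,"rz":0,"gripper":0.5},{"dx":0,"dy":0,"dz":0,"rx":0,"ry":0,"rz":0,"gripper":0.5},{"dx":0,"dy":0,"dz":0,"rx":0,"ry":0,"rz":0,"gripper":0.5},{"dx":0,"dy":0,"dz":0,"rx":0,"ry":0,"rz":0,"gripper":0.5},{"dx":0,"dy":-0.03,"dz":0,"rx":0,"ry":0,"rz":0,"gripper":0.5},{"dx":0,"dy":-0.09,"dz":-0.02,"rx":0,"ry":0,"rz":0,"gripper":0.5},{"dx":0,"dy":-0.13,"dz":-0.06,"rx":0,"ry":0,"rz":0,"gripper":0.5},{"dx":0,"dy":-0.13,"dz":-0.06,"rx":0,"ry":0,"rz":0,"gripper":0.5},{"dx":0,"dy":-0.13,"dz":-0.06,"rx":0,"ry":0,"rz":0,"gripper":0.5},{"dx":0,"dy":-0.13,"dz":-0.06,"rx":0,"ry":0,"rz":0,"gripper":0.5}]'; python3 meas.py w12; python3 bl.py w12 140 0 330 180; python3 sk.py w12 .021
```

```text
time: 37.42
tool_pos: [0.533, 0.1973, 0.0752]
tool_rot: [-1.568, -0.003, -0.961]
contact_force: [-1.6, 0.4, 5.7]
opening: 0.0149
torque [0.202 0.326 1.61 ] j6 eff 1.621 q6 1.182 knob by yaw 2.256 F [-1.6  0.4  5.7] pos [0.533  0.1973 0.0752] 37.425
time: 38.67
tool_pos: [0.483, 0.1631, 0.2032]
tool_rot: [-1.571, -0.0, -0.965]
contact_force: [0.4, -0.0, 0.2]
opening: 0.0458
[0.48296785 0.16312062 0.20323001] [-9.00080717e+01 -2.26617471e-02 -5.53090166e+01] t 38.675 qv [ 0.001  0.007 -0.    -0.002  0.    -0.   ]
plate fixture frame [-0.0006 -0.0004] [0.1102 0.1498] 0.14 z 0.0095 9251
blank top fixture frame [-0.0013  0.0193] [0.0401 0.0614] 0.22 z 0.0417 3175
bar top fixture frame [-0.0003 -0.0392] [0.0333 0.0139] 62.28 z 0.0791 661
disc fixture frame [-0.0069 -0.0348] [0.0507 0.0472] 0.74 z 0.0284 892
stop fixture frame [-0.0006  0.059 ] [0.0181 0.05  ] 89.48 z 0.039 1196
blank [-0.0012  0.0206] [0.0395 0.0632] 0.11439491808414459
x -0.015 y ends -0.0094 0.0511
x -0.005 y ends -0.0095 0.0516
x 0.005 y ends -0.009 0.0506
x 0.015 y ends -0.0096 0.0516
bar pca -116.77018072654873
blank -x side slope deg -0.31 at mid -20.83 mm rms 0.08 15
blank +x side slope deg -0.45 at mid 18.64 mm rms 0.07 15
blank +y end slope deg 0.18 at mid 52.43 mm rms 0.08 14
blank -y end slope deg 0.22 at mid -10.79 mm rms 0.06 15
guide -x outer slope deg 0.1 at mid -30.33 mm rms 0.1 13
guide +x outer slope deg -0.18 at mid 29.7 mm rms 0.14 15
stop back slope deg 0.19 at mid 67.98 mm rms 0.07 15
plate -x slope deg -0.04 at mid -54.97 mm rms 0.21 15
plate +x slope deg -0.05 at mid 54.46 mm rms 0.13 13
```

View pics/c_w12.png

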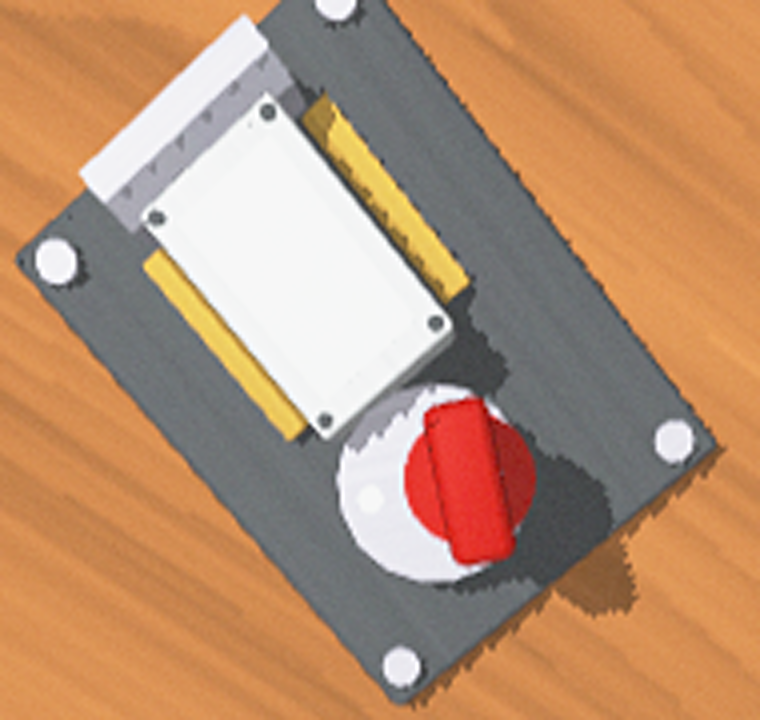

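The housing has stayed square and seated, now at 0.2°. The knob stands at about 2.05 rad, only about 0.04 past contact. I'll regrasp, and this time photograph the disc while under torque to tell slip in the pads from spring-back.

```bash
python3 -c "
from h import *
go(.5324,.1979,.0725,-43)"
```

```text
t 38.73 pos [0.483  0.1631 0.2032] rot [-9.002e+01 -2.000e-02 -5.531e+01] F [0.  0.5 0.4] op 0.0455
d [-0.0005  0.1307  0.0605] w [ 0.0004 -0.2148  0.0003] n 2.3040818198882556
```

```bash
python3 -m creep '[{"dx":0,"dy":0.03,"dz":0.05,"rx":0,"ry":-0.1,"rz":0,"gripper":0.5},{"dx":0,"dy":0.06,"dz":0.06,"rx":0,"ry":-0.215,"rz":0,"gripper":0.5},{"dx":0,"dy":0.08,"dz":0.0605,"rx":0,"ry":-0.215,"rz":0,"gripper":0.5},{"dx":0,"dy":0.11,"dz":0.0605,"rx":0,"ry":-0.215,"rz":0,"gripper":0.5},{"dx":0,"dy":0.1315,"dz":0.0605,"rx":0,"ry":-0.215,"rz":0,"gripper":0.4},{"dx":0,"dy":0.1315,"dz":0.0605,"rx":0,"ry":-0.215,"rz":0,"gripper":0.3},{"dx":0,"dy":0.1315,"dz":0.0605,"rx":0,"ry":-0.215,"rz":0,"gripper":0.0},{"dx":0,"dy":0.1315,"dz":0.0605,"rx":0,"ry":-0.215,"rz":0,"gripper":0.0},{"dx":0,"dy":0.1315,"dz":0.0605,"rx":0,"ry":-0.215,"rz":0,"gripper":0.0},{"dx":0,"dy":0.1315,"dz":0.0605,"rx":0,"ry":-0.215,"rz":0,"gripper":0.0},{"dx":0,"dy":0.1315,"dz":0.0605,"rx":0,"ry":-0.215,"rz":0,"gripper":0.0}]' 60; python3 tq.py; python3 -c "
from h import *
snap('g0')"; python3 -m creep '[{"dx":0,"dy":0,"dz":0,"rx":0,"ry":0.05,"rz":0,"gripper":0},{"dx":0,"dy":0,"dz":0,"rx":0,"ry":0.1,"rz":0,"gripper":0},{"dx":0,"dy":0,"dz":0,"rx":0,"ry":0.14,"rz":0,"gripper":0},{"dx":0,"dy":0,"dz":0,"rx":0,"ry":0.14,"rz":0,"gripper":0}]'; python3 tq.py;  python3 -c "
from h import *
snap('g1')
a=cv2.imread('pics/g0.png')[90:270,150:360];b=cv2.imread('pics/g1.png')[90:270,150:360]
cv2.imwrite('pics/gg.png',cv2.resize(np.hstack([a,b]),None,fx=1.9,fy=1.9,interpolation=cv2.INTER_CUBIC))"
```

```text
time: 40.1
tool_pos: [0.5335, 0.1978, 0.0741]
tool_rot: [-1.568, -0.002, -0.751]
contact_force: [-1.2, 4.6, 6.5]
opening: 0.0135
torque [0.55  0.425 0.023] j6 eff -0.0 q6 0.971 knob by yaw 2.046 F [-1.2  4.6  6.5] pos [0.5335 0.1978 0.0741] 40.1
[0.53346218 0.19780623 0.07406712] [-89.82245433  -0.13136568 -43.00063141] t 40.1 qv [ 0.001  0.001 -0.001 -0.002  0.001  0.002]
time: 40.65
tool_pos: [0.5332, 0.1974, 0.0741]
tool_rot: [-1.569, -0.003, -0.887]
contact_force: [-2.6, 2.7, 7.4]
opening: 0.0142
torque [0.274 0.499 1.436] j6 eff 1.564 q6 1.109 knob by yaw 2.182 F [-2.6  2.7  7.4] pos [0.5332 0.1974 0.0741] 40.65
[0.5332134  0.19739539 0.07407943] [-89.88486973  -0.17045209 -50.83070111] t 40.65 qv [-0.001  0.    -0.001 -0.001  0.001 -0.013]
```

View pics/gg.png

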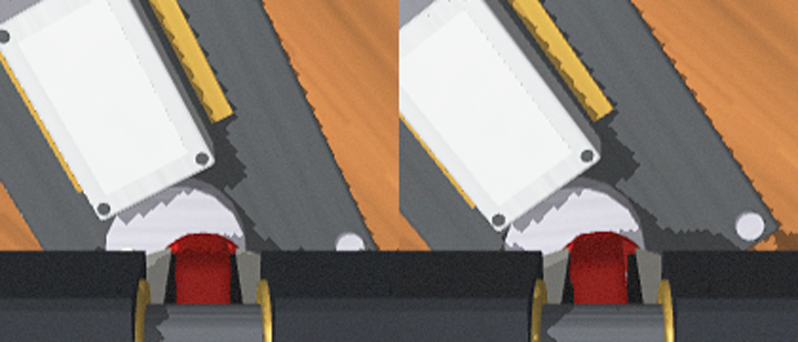

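```bash
python3 -c "
import cv2,numpy as np
a=cv2.imread('pics/g0.png')[185:285,205:310];b=cv2.imread('pics/g1.png')[185:285,205:310]
cv2.imwrite('pics/gz.png',cv2.resize(np.hstack([a,b]),(798,380),interpolation=cv2.INTER_NEAREST))"; cat > disc.py <<'E'
import sys
from h import *
from scipy.optimize import least_squares
yw=np.deg2rad(-15.8);ex=np.array([np.cos(yw),np.sin(yw)]);ey=np.array([-ex[1],ex[0]])
for n in sys.argv[1:]:
    p,d,c,T,W=load(n);F=W[...,:2]-np.array([.543,.2354]);fx=F@ex;fy=F@ey;Z=W[...,2]
    hsv=cv2.cvtColor(p,cv2.COLOR_RGB2HSV)
    m=(Z>.026)&(Z<.032)&(np.hypot(fx,fy+.039)<.036)&(hsv[...,1]<70);m[222:]=0
    m=cv2.morphologyEx(m.astype(np.uint8),cv2.MORPH_OPEN,np.ones((3,3)))>0
    # outer boundary of disc on the +x / free side
    P=np.stack([fx[m],fy[m]],-1)
    best=None
    th=np.arange(1.85,2.3,.005);res=[]
    for t in th:
        cx,cy=-.009*np.sin(t),-.039-.009*np.cos(t)
        r=np.hypot(P[:,0]-cx,P[:,1]-cy);a=np.arctan2(P[:,1]-cy,P[:,0]-cx)
        # outermost points per angular bin
        b=np.round(a/np.deg2rad(6));o=np.array([np.percentile(r[b==k],98) for k in np.unique(b) if (b==k).sum()>8]);k=np.array([k for k in np.unique(b) if (b==k).sum()>8])
        o=o[(o>.021)];res.append(o.std() if len(o)>4 else 1)
    i=np.argmin(res);print(n,'disc fit theta',th[i].round(3),'spread mm',round(res[i]*1e3,2),'npts',m.sum())
    b=(p[...,0]>110)&(p[...,1]<60)
    for v in (225,230,236,240,243):
        u=np.where(b[v,225:290])[0]+225
        if len(u): print('  row',v,u.min(),u.max())
E
python3 disc.py g0 g1 w12 w10
```

```text
g0 disc fit theta 2.13 spread mm 0.48 npts 1616
  row 230 244 268
  row 236 242 270
  row 240 243 270
  row 243 243 270
g1 disc fit theta 2.205 spread mm 0.51 npts 1544
  row 225 268 269
  row 230 241 269
  row 236 240 269
  row 240 242 269
  row 243 242 268
w12 disc fit theta 2.005 spread mm 0.33 npts 840
w10 disc fit theta 1.935 spread mm 0.31 npts 853
```

View pics/gz.png

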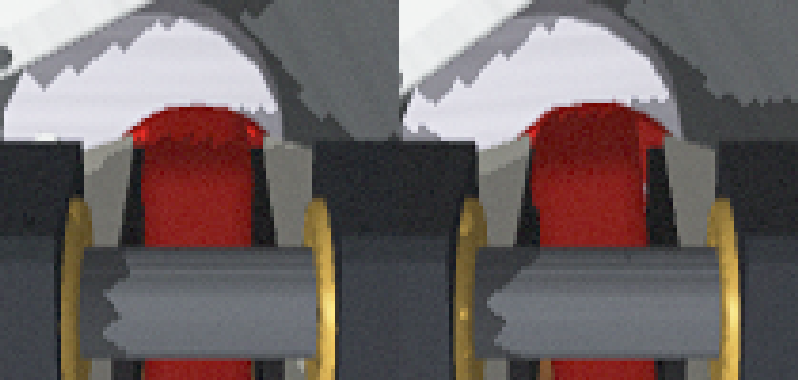

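```bash
cat > bar.py <<'E'
import sys
from h import *
for n in sys.argv[1:]:
    p,d,c,T,W=load(n);q=p.astype(int);red=(q[...,0]>70)&(q[...,0]>2.2*q[...,1])&(q[...,0]>2.2*q[...,2])
    Wt=cloud(d,c,c['mount']);rows=[]
    for v in list(range(222,252))+list(range(272,312)):
        u=[x for x in range(215,300) if red[v,x] and .073<W[v,x,2]<.087]
        if len(u)>12: rows.append((Wt[v,u,2].mean(),Wt[v,u[0],0],Wt[v,u[-1],0],v))
    r=np.array(rows)
    if len(r)<4: print(n,'few',len(r));continue
    f=[np.polyfit(r[:,0],r[:,i],1)[0] for i in(1,2)];yaw=R.from_matrix(T[:3,:3]@c['mount'][:3,:3].T).as_euler('xyz')[2]
    z=np.load(f'pics/{n}.npz')['rot'][2]
    print(n,'rows',len(r),'z',r[:,0].min().round(4),r[:,0].max().round(4),'edge slopes',np.round(f,3),'grip theta',round(np.deg2rad(74.2)-z,3),'width',np.median(r[:,2]-r[:,1]).round(4))
E
python3 bar.py g0 g1
```

```text
g0 rows 37 z -0.0167 0.0159 edge slopes [-0.009  0.007] grip theta 2.046 width 0.0129
g1 rows 36 z -0.0159 0.0162 edge slopes [-0.09  -0.053] grip theta 2.182 width 0.0128
```

This is informative. Under 1.56 N m the bar stands 0.07 rad behind the jaws, so the knob itself is at about 2.11 and springs partly back when I open the fingers abruptly. I'll turn a little further, then unwind the gripper to zero torque before opening, and watch the bar.

```bash
python3 -m creep '[{"dx":0,"dy":0,"dz":0,"rx":0,"ry":0.04,"rz":0,"gripper":0},{"dx":0,"dy":0,"dz":0,"rx":0,"ry":0.08,"rz":0,"gripper":0},{"dx":0,"dy":0,"dz":0,"rx":0,"ry":0.12,"rz":0,"gripper":0},{"dx":0,"dy":0,"dz":0,"rx":0,"ry":0.12,"rz":0,"gripper":0}]'; python3 tq.py;  python3 -c "
from h import *
snap('g2')"; python3 bar.py g2; python3 -m creep '[{"dx":0,"dy":0,"dz":0,"rx":0,"ry":-0.03,"rz":0,"gripper":0},{"dx":0,"dy":0,"dz":0,"rx":0,"ry":-0.06,"rz":0,"gripper":0},{"dx":0,"dy":0,"dz":0,"rx":0,"ry":-0.06,"rz":0,"gripper":0}]'; python3 tq.py;  python3 -c "
from h import *
snap('g3')"; python3 bar.py g3;
```

```text
time: 41.2
tool_pos: [0.5332, 0.1973, 0.0741]
tool_rot: [-1.569, -0.003, -1.006]
contact_force: [-2.5, 1.7, 7.3]
opening: 0.0158
torque [0.193 0.578 1.608] j6 eff 1.799 q6 1.229 knob by yaw 2.301 F [-2.5  1.7  7.3] pos [0.5332 0.1973 0.0741] 41.2
[0.53318486 0.19734984 0.07414072] [-89.87077635  -0.17020771 -57.6657698 ] t 41.2 qv [ 0.     0.001 -0.001  0.    -0.    -0.013]
g2 rows 35 z -0.0154 0.0162 edge slopes [-0.175 -0.124] grip theta 2.301 width 0.0132
time: 41.62
tool_pos: [0.5332, 0.1974, 0.0741]
tool_rot: [-1.568, -0.003, -0.947]
contact_force: [-2.4, 1.7, 7.0]
opening: 0.0148
torque [0.238 0.615 1.149] j6 eff 1.002 q6 1.169 knob by yaw 2.242 F [-2.4  1.7  7. ] pos [0.5332 0.1974 0.0741] 41.625
[0.5332423  0.19740197 0.07414574] [-89.86484782  -0.15407884 -54.265568  ] t 41.625 qv [ 0.     0.001  0.     0.    -0.002  0.011]
g3 rows 36 z -0.0161 0.0163 edge slopes [-0.136 -0.08 ] grip theta 2.242 width 0.0127
```

```bash
python3 -m creep '[{"dx":0,"dy":0,"dz":0,"rx":0,"ry":-0.03,"rz":0,"gripper":0},{"dx":0,"dy":0,"dz":0,"rx":0,"ry":-0.06,"rz":0,"gripper":0},{"dx":0,"dy":0,"dz":0,"rx":0,"ry":-0.06,"rz":0,"gripper":0}]'; python3 tq.py;  python3 -c "
from h import *
snap('g4')"; python3 bar.py g4; python3 -m creep '[{"dx":0,"dy":0,"dz":0,"rx":0,"ry":-0.03,"rz":0,"gripper":0},{"dx":0,"dy":0,"dz":0,"rx":0,"ry":-0.06,"rz":0,"gripper":0},{"dx":0,"dy":0,"dz":0,"rx":0,"ry":-0.06,"rz":0,"gripper":0}]'; python3 tq.py;  python3 -c "
from h import *
snap('g5')"; python3 bar.py g5
```

```text
time: 42.05
tool_pos: [0.5333, 0.1975, 0.0741]
tool_rot: [-1.568, -0.002, -0.888]
contact_force: [-2.7, 2.6, 7.9]
opening: 0.0147
torque [0.286 0.496 0.684] j6 eff 0.546 q6 1.11 knob by yaw 2.183 F [-2.7  2.6  7.9] pos [0.5333 0.1975 0.0741] 42.05
[0.53326742 0.19749663 0.07410077] [-89.85816661  -0.13884278 -50.89935691] t 42.05 qv [-0.     0.001  0.002 -0.001  0.     0.01 ]
g4 rows 36 z -0.016 0.0162 edge slopes [-0.102 -0.073] grip theta 2.183 width 0.0128
time: 42.48
tool_pos: [0.5335, 0.1977, 0.0741]
tool_rot: [-1.568, -0.002, -0.829]
contact_force: [-1.1, 3.7, 6.3]
opening: 0.0141
torque [0.578 0.415 0.379] j6 eff 0.275 q6 1.05 knob by yaw 2.124 F [-1.1  3.7  6.3] pos [0.5335 0.1977 0.0741] 42.475
[0.53345754 0.19772186 0.07407296] [-89.82669697  -0.13518888 -47.50764117] t 42.475 qv [ 0.     0.001 -0.    -0.001 -0.002  0.011]
g5 rows 37 z -0.0165 0.016 edge slopes [-0.056 -0.036] grip theta 2.124 width 0.0128
```

The bar followed the unwinding from 2.15 to 2.08 rad, with only 0.28 N m left in the wrist. The eccentric loads up and then relaxes to what its own friction holds. The jaws are nearly aligned with the bar again, so I'll let go here and check what stays.

```bash
python3 -m creep '[{"dx":0,"dy":0,"dz":0,"rx":0,"ry":0,"rz":0,"gripper":0.5},{"dx":0,"dy":0,"dz":0,"rx":0,"ry":0,"rz":0,"gripper":0.5},{"dx":0,"dy":0,"dz":0,"rx":0,"ry":0,"rz":0,"gripper":0.5},{"dx":0,"dy":0,"dz":0,"rx":0,"ry":0,"rz":0,"gripper":0.5}]'; python3 tq.py; python3 -c "
from h import *
snap('g6')"; python3 bar.py g6;  python3 -m creep '[{"dx":0,"dy":-0.03,"dz":0,"rx":0,"ry":0,"rz":0,"gripper":0.5},{"dx":0,"dy":-0.09,"dz":-0.02,"rx":0,"ry":0,"rz":0,"gripper":0.5},{"dx":0,"dy":-0.13,"dz":-0.06,"rx":0,"ry":0,"rz":0,"gripper":0.5},{"dx":0,"dy":-0.13,"dz":-0.06,"rx":0,"ry":0,"rz":0,"gripper":0.5},{"dx":0,"dy":-0.13,"dz":-0.06,"rx":0,"ry":0,"rz":0,"gripper":0.5},{"dx":0,"dy":-0.13,"dz":-0.06,"rx":0,"ry":0,"rz":0,"gripper":0.5}]'; python3 meas.py w13; python3 bl.py w13 140 0 330 180; python3 sk.py w13 .021
```

```text
time: 43.02
tool_pos: [0.533, 0.1971, 0.073]
tool_rot: [-1.57, -0.002, -0.831]
contact_force: [0.2, 0.0, 0.5]
opening: 0.0449
torque [-0.096  0.1   -0.027] j6 eff 0.0 q6 1.051 knob by yaw 2.126 F [0.2 0.  0.5] pos [0.533  0.1971 0.073 ] 43.025
[0.53304539 0.19710498 0.07304342] [-89.9301974   -0.09446451 -47.59418483] t 43.025 qv [ 0.002 -0.    -0.     0.002 -0.001 -0.002]
g6 rows 38 z -0.0159 0.0168 edge slopes [-0.075 -0.052] grip theta 2.126 width 0.0131
time: 43.82
tool_pos: [0.4884, 0.1571, 0.2018]
tool_rot: [-1.571, -0.0, -0.83]
contact_force: [0.6, 0.1, 0.5]
opening: 0.0461
[0.48835969 0.1571369  0.20178727] [-9.00111243e+01 -2.37368733e-02 -4.75689129e+01] t 43.825 qv [ 0.001  0.004 -0.002  0.     0.003  0.001]
plate fixture frame [-0.0005 -0.0002] [0.1103 0.1504] 0.15 z 0.0095 9231
blank top fixture frame [-0.0013  0.0193] [0.0401 0.0614] 0.1 z 0.0417 3251
bar top fixture frame [-0.0002 -0.0391] [0.0329 0.0139] 62.84 z 0.0792 667
disc fixture frame [-0.0083 -0.0341] [0.0498 0.047 ] 85.28 z 0.0285 905
stop fixture frame [-0.0006  0.059 ] [0.05   0.0179] 0.11 z 0.039 1211
blank [-0.0013  0.0206] [0.0395 0.0638] 0.11049085855484009
x -0.015 y ends -0.0101 0.0514
x -0.005 y ends -0.0101 0.0514
x 0.005 y ends -0.0104 0.0507
x 0.015 y ends -0.0101 0.0515
bar pca -116.35078844235953
blank -x side slope deg -0.25 at mid -20.8 mm rms 0.1 15
blank +x side slope deg -0.37 at mid 18.66 mm rms 0.08 15
blank +y end slope deg 0.54 at mid 52.44 mm rms 0.12 14
blank -y end slope deg 0.12 at mid -10.83 mm rms 0.07 15
guide -x outer slope deg -0.0 at mid -30.26 mm rms 0.16 15
guide +x outer slope deg -0.14 at mid 29.66 mm rms 0.12 14
stop back slope deg -0.11 at mid 68.0 mm rms 0.08 14
plate -x slope deg 0.01 at mid -54.94 mm rms 0.15 14
plate +x slope deg -0.11 at mid 54.67 mm rms 0.26 15
```

View pics/c_w13.png

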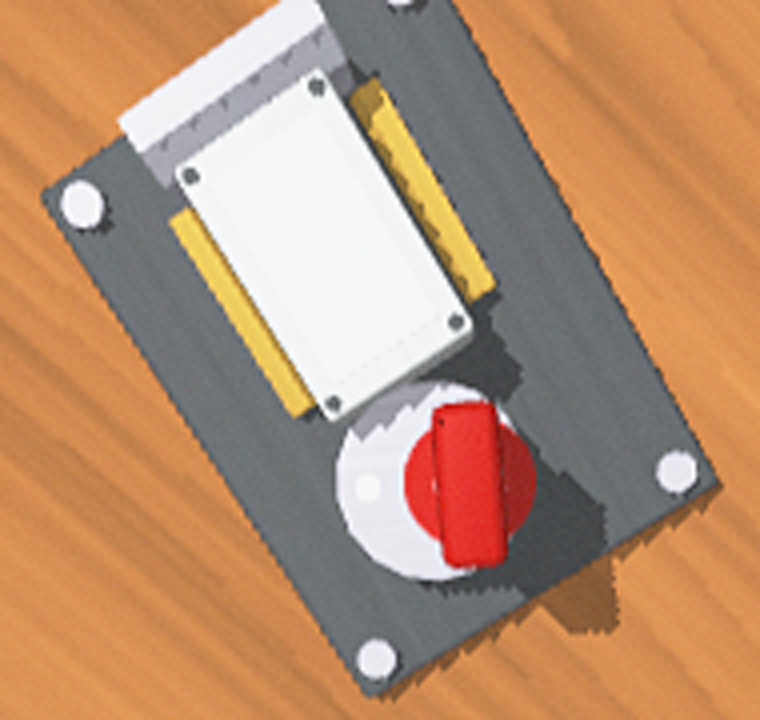

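The knob rests at about 2.05 rad, the same as after the previous release. The hold is limited by the knob's own friction, so turning harder won't leave more. The housing is square (0.1°) with its end on the stop. One last look at the whole bench before handing in.

```bash
python3 - <<'E'
from h import *
p,d=read_camera('top');cv2.imwrite('pics/topf.png',p[:,:,::-1])
s=status.observe();print(s['time'],s['contact_force'].round(1),s['opening'])
a=np.load('pics/top0.npz')['p'].astype(int)
for n,b in dict(tray=(365,178,396,222),driver=(224,115,300,134),tape=(270,215,298,243),carton=(324,84,366,132),jar=(188,100,214,132),brush=(124,148,148,222),mat=(265,150,318,204)).items():
    u0,v0,u1,v1=b;print(n,'changed px',int((abs(a-p)[v0:v1,u0:u1].max(-1)>60).sum()))
E
```

```text
43.925 [-0.1  0.9 -0.5] 0.04569280394207253
tray changed px 0
driver changed px 0
tape changed px 77
carton changed px 0
jar changed px 0
brush changed px 0
mat changed px 195
```

View pics/topf.png

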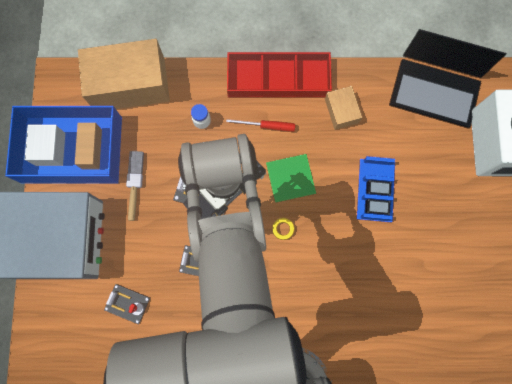

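Nothing else has moved. The changed pixels at the tape and mat come from the arm and its shadow: the tape is still at (284,229) and the mat at (291,177). The two dark housings are in the tray and the arm touches nothing. Handing in.

```bash
python3 -c "
from cell import robot
print(robot.hand_in())"
```

```text
the job is handed in; nothing more can be done
None
```

The housing is in the fixture, flat, white panel up, against the steel stop, with the knob turned onto it and let go. The clamping may be lighter than "firm". I handed in at 43.9 s.

**What I did:** I took the housing by its ends, put it on the mat and took it again by its long sides. I then set it between the guides, let go and turned the knob.

**Skew on the first turn:** the eccentric's rubbing turned the housing about 1.6°, so only one corner met the stop. I turned the knob back about 0.4 rad and squared the housing with a light grip against the stop. Then I let go and turned the knob clockwise again.

**Last checks:**
- **Housing:** it lies flat, with its top at 41.7 mm. Its yaw is about 0.1°, though the separate edge fits spread from 0.1° to 0.5°. Its end is at the stop, and it sits about 1 mm to one side within the guide clearance.
- **Other things:** the dark housings and everything else on the bench are where they were. At hand-in the hand was open and touching nothing.

**Short of the target:** under about 1.8 N m the knob reached about 2.15 rad, but it sprang back each time I let go. It rests at about 2.05 rad by the wrist camera; readings ranged from 2.03 to 2.06. Contact was at about 2.01 to 2.03 rad, so it stays only about 0.02 to 0.04 rad past contact, not the 0.1 to 0.25 rad you gave. My rough estimate of the force that remains is about 30 N, limited by the knob's own friction. I did not measure that force directly.

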